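Demould the cast amplifier feet

ROBOT

A 6-joint arm with a two-finger parallel gripper is mounted at the origin on the work surface. World frame = base frame: x ahead of the robot, y to its left, z up, the work surface at z = 0. Lengths are in m, angles in rad, forces in N, time in s.
With the tool pointing down it reaches from about 0.375 to 0.975 m from the base axis. Payload 3.8 kg.
Tool frame: the origin (TCP) lies at the very end of the fingers, on their centre line; the grasp point (between the pads) lies 19 mm behind it; z points along the fingers, y is the direction in which the jaws open and shut (so a half turn about z gives the same grasp; the last joint's range is limited). The gripper opens to 85 mm and grips with 20 to 120 N. Pads are 22 mm wide; open, the fingers measure 114 mm over their backs; the gripper's body (76 mm by 85 mm) begins 54 mm behind the grasp point. The pads swing forward as they close: fully open they stand 13 mm farther back than shut.
Start: joints at [1.171, 0.264, 1.604, -0, 1.274, -0.037], TCP at [0.24, 0.631, 0.231] pointing down, gripper open.
Joint ranges: [-2.63, 2.63], [-0.94, 2.18], [0.31, 2.57], [-1.31, 4.45], [0, 2.66], [-2.55, 2.55]. Speed limits (rad/s): [2.57, 2.57, 3.14, 3.14, 3.14, 3.14].

INTERFACE

Orientations are given as a rotation vector (axis times angle).
In Python, from workcell import bot, viewer gives the robot as it stands.
- The arm moves only by the tool jog_arm, never from a script. Its argument "motion" is a list of rows, each an object of numbers: "dx", "dy", "dz": the shift along the world's x, y, z in cm; "turn": the turn about the world's z in rad. A call has 1 to 12 rows; each row shifts and turns the commanded pose from where the row before left it; what a row does not reach is not made up. A row lasts 1/12 s, in which the tool goes at most 41.7 mm and 7.16 degrees, less where a joint would pass 70% of its speed; a pose out of reach is approached as far as the arm can. A call is refused whole if a number of a shift passes 4.17 or a number of a turn 0.125, either way. A call with a gripper value outside its range is refused whole. "fingers" is the finger opening in cm, from 0 to 8.54, set as the call begins (left out, the last holds). The fingers move at their own pace and stop on an object; "grip_force" is the grip in N (left out, the last holds). Time passes only in rows, so rows that do not move let the fingers close. It gives the time, the measured TCP pose, the force and the opening at its end, in the units of the state.
- bot.read_state(): the state, without advancing time (a new reading comes with each control period).
- viewer.read_camera(name): name is "scene" or "side" or "wrist"; returns (picture, depth): 480x640x3 uint8, red, green, blue; 480x640 float32, m along the optical axis (not along the pixel's ray), 0 where there is no reading.
- viewer.camera_info(name): a dict with "vertical_fov" (degrees; the focal length in pixels is half the picture's height over the tangent of half this angle, whatever the lens; pixels are square), "cx", "cy" (the principal point, pixels), "R" (3x3) and "t" (3): a world point X has camera coordinates R X + t. Camera axes: x right, y down, z forward; pixel columns grow to the right and rows downward; lengths in m; the calibration is good to about 2 mm. The wrist camera is an equidistant fisheye: a pixel r from the principal point sees the ray r / f radians off the axis. A picture is of the moment at which its call begins: read the wrist's pose just before it. camera_info takes no time and is no camera call; for the wrist camera it gives the pose at the moment of the call.
- bot.finish_job(): hands the job in, once; it reports no verdict.
The state is a dict: "time": time; "q": joint angles; "joint_vel": joint speeds; "joint_torque": joint torques, N m; "tool_pos": TCP position; "tcp_rot": TCP orientation; "wrist_force": force on the tool from outside, world axes, zero at the start; "torque": the same for the moment, N m; "width": opening from 0.0 (shut) to 1.0 (fully open).
Only numpy, scipy, OpenCV 4.12 (cv2) and the standard library are available. Lean on these libraries where they do the work, as an engineer would, in place of code of your own. Each camera call takes 0.05 s, during which the arm holds its last target. There are 200 camera calls.

TASK

The cast feet in the mould on the small hotplate are ready to come out. Turn the hotplate's knob fully back to off; next, with every foot still in the mould, take the yellow stick thermometer, point its lens squarely at the middle of the black tape on the side of the mould from 4 to 12 cm away and hold it steady there for two seconds without touching the mould with it. Then lift every foot out of its cavity and set it down gently in the wooden tray, standing brass standoff up and clear of the other feet, have the thermometer lying display up on the green pad again, and leave the other things on the desk alone.

Things in the scene. Friction and masses are not known exactly. Their poses are not given: they have to be found in the camera images.
- heat (a joint): angle of the hotplate's heat knob in rad: 0 is off (a hard stop; the white pointer line on the knob then points along the mould's -x, to the red dot), it grows clockwise seen from above up to 2.6 and starts between 0.8 and 1.4. Off needs under 0.15. It turns easily (0.04 N m of friction) and stays where it is left
- heat_grip (a point): where to grip the knob: on its upright axis, 82 mm above the desk. A black bar 42 mm long and 14 mm thick, top at 89 mm, on a 44 mm round skirt (top at 59 mm). Its axes turn with the knob: x runs along the bar, which lies along the mould's x at joint 0; the pointer line is on its -x half. Deck around it at 45 mm; the mould's wall is 57 mm from the axis towards the mould's +x
- patch (a point): middle of the matt black tape on the mould's upright side that faces its own -y, 67 mm above the desk; axes as the mould's, so the face looks along -y. The tape is 50 mm wide (along x) and 26 mm high on that face, and is folded 9 mm over the top edge so that it shows from above
- foot0_c (a point): cast foot that starts in the cavity at x +60, y +33 mm of the mould; may be absent (None). Blue resin disc, 35 mm across below, 40 mm above, 16 mm high, with a brass hex standoff 14 to 15 mm thick rising 26 mm from its top: 42 mm high, 50 g. The point is its centre, 21 mm above its underside; z up the standoff. In its cavity the resin is flush with the mould's top; it has 1.5 mm play and lifts straight out, not stuck
- foot1_c (a point): cast foot that starts in the cavity at x +60, y -33 mm of the mould; may be absent (None). Blue resin disc, 35 mm across below, 40 mm above, 16 mm high, with a brass hex standoff 14 to 15 mm thick rising 26 mm from its top: 42 mm high, 50 g. The point is its centre, 21 mm above its underside; z up the standoff. In its cavity the resin is flush with the mould's top; it has 1.5 mm play and lifts straight out, not stuck
- foot2_c (a point): cast foot that starts in the cavity at x 0, y +33 mm of the mould; may be absent (None). Blue resin disc, 35 mm across below, 40 mm above, 16 mm high, with a brass hex standoff 14 to 15 mm thick rising 26 mm from its top: 42 mm high, 50 g. The point is its centre, 21 mm above its underside; z up the standoff. In its cavity the resin is flush with the mould's top; it has 1.5 mm play and lifts straight out, not stuck
- foot3_c (a point): cast foot that starts in the cavity at x 0, y -33 mm of the mould; may be absent (None). Blue resin disc, 35 mm across below, 40 mm above, 16 mm high, with a brass hex standoff 14 to 15 mm thick rising 26 mm from its top: 42 mm high, 50 g. The point is its centre, 21 mm above its underside; z up the standoff. In its cavity the resin is flush with the mould's top; it has 1.5 mm play and lifts straight out, not stuck
- foot4_c (a point): cast foot that starts in the cavity at x -60, y +33 mm of the mould; may be absent (None). Blue resin disc, 35 mm across below, 40 mm above, 16 mm high, with a brass hex standoff 14 to 15 mm thick rising 26 mm from its top: 42 mm high, 50 g. The point is its centre, 21 mm above its underside; z up the standoff. In its cavity the resin is flush with the mould's top; it has 1.5 mm play and lifts straight out, not stuck
- foot5_c (a point): cast foot that starts in the cavity at x -60, y -33 mm of the mould; may be absent (None). Blue resin disc, 35 mm across below, 40 mm above, 16 mm high, with a brass hex standoff 14 to 15 mm thick rising 26 mm from its top: 42 mm high, 50 g. The point is its centre, 21 mm above its underside; z up the standoff. In its cavity the resin is flush with the mould's top; it has 1.5 mm play and lifts straight out, not stuck
- thermo_c (a point): yellow stick infrared thermometer, loose, at its centre, 13 mm above its underside. 150 mm long along its x, 28 mm wide (y), 26 mm high (z up, display and red button on top), 110 g, flat underneath. x points to the lens. Its middle 100 mm is a straight bar with flat sides. It starts lying on the green pad
- thermo_lens (a point): the lens at the black nose end of the thermometer, 75 mm from its centre along its x; it looks along the thermometer's x
- thermo: the thermometer's body, origin under its centre at its underside, axes as above
- pad_mid (a point): centre of the green pad, a thin sheet lying on the desk (under 1 mm thick), 200 mm along its x and 110 mm along its y. The thermometer counts as on it when its centre is over the pad
- tray_in (a point): centre of the floor of the loose wooden tray (450 g), 5 mm above the desk; x along its long side. Outside 200 x 160 mm, 22 mm high, walls 5 mm, inside 190 x 150 mm
- foot0: body of foot0, origin under its centre at its underside; see point foot0_c
- foot1: body of foot1, origin under its centre at its underside; see point foot1_c
- foot2: body of foot2, origin under its centre at its underside; see point foot2_c
- foot3: body of foot3, origin under its centre at its underside; see point foot3_c
- foot4: body of foot4, origin under its centre at its underside; see point foot4_c
- foot5: body of foot5, origin under its centre at its underside; see point foot5_c
- mould: aluminium mould block fixed on a white hotplate (294 x 158 mm, surface at 50 mm; stone slab below). Origin: middle of its underside, 50 mm above the desk; x points away from the robot at zero yaw (yaw up to 0.2 rad), the knob is 147 mm off along -x. 180 mm along x, 134 along y, 34 high; six round cavities 43 mm across, 16 mm deep, centred at x = -60, 0, 60 and y = -33, 33 mm
- transformer_c (a point): bystander: mains transformer, about 78 x 70 x 58 mm, at its centre; leave alone
- valve_c (a point): bystander: glass valve (radio tube) standing in a white ceramic socket, 42 mm across, 72 mm high, at half height; leave alone
- jar_c (a point): bystander: dark blue pigment jar with a white cap, 48 mm across, 60 mm high, at half height; leave alone
Mind the look-alikes: they are no part of the job. Leave any red look-alike of the foot4 alone.

How it is judged:
By the outcome, as a careful person would: the job done as asked, in the order asked, and still so for the second after the job is handed in, with the robot touching nothing.
Of foot0, foot1, foot2, foot3, foot4, foot5 only 3 to 5 are there at a start; the rules pass over those that are not, and their reading is None.
At some moment in a run one of thermo, tray may be knocked a few centimetres aside while the robot is not near it.
It also fails if it takes over 210 s, if anything falls off the work surface, if the arm or the gripper's body presses on something with over 40 N, if the wrist force passes 120 N, or if a joint passes its speed limit or range.

## Working session

There is one attempt and no reset: what is moved stays moved. The work goes in short steps, Python scripts to look and compute and a tool call to move; the robot and the scene stay as the last step left them, time stands still between calls to the robot, and variables do not carry over. Pictures are saved under pics/ and viewed, about 12 in all and at most 16, crops included, and the job is handed in when it is done.

Besides the shell and the picture viewer there is one more tool, called after "Emit:" by a JSON object that holds its "method" and its "body". jog_arm: Moves the arm, as the interface text tells. Its arguments: {"type":"object","properties":{"motion":{"type":"array"},"fingers":{"type":"number"},"grip_force":{"type":"number"}},"required":["motion"]}

```bash
mkdir -p pics; cat > h.py <<'E'
import numpy as np, cv2
from workcell import bot, viewer
def shot(n,f):
    i=viewer.camera_info(n); p,d=viewer.read_camera(n)
    np.savez('pics/'+f+'.npz',p=p,d=d,R=i['R'],t=i['t'],fov=i['vertical_fov'],c=[i['cx'],i['cy']],n=n)
    cv2.imwrite('pics/'+f+'.png',p[:,:,::-1]); return p,d
def ray(f,u,v):
    z=np.load('pics/'+f+'.npz'); F=240/np.tan(np.radians(z['fov'])/2); x=np.array([u-z['c'][0],v-z['c'][1]])/F
    if str(z['n'])=='wrist':
        r=np.linalg.norm(x); k=np.sin(r)/r if r>1e-9 else 1; r3=np.array([x[0]*k,x[1]*k,np.cos(r)])
    else: r3=np.array([x[0],x[1],1.])
    R=z['R']; return -R.T@z['t'], R.T@r3, r3, z
def atz(f,u,v,h):
    o,r,_,_=ray(f,u,v); return o+r*(h-o[2])/r[2]
def dep(f,u,v):
    o,r,r3,z=ray(f,u,v); d=z['d'][int(round(v)),int(round(u))]; return o+r*d/r3[2]
E
python3 - <<'E'
from h import *
np.set_printoptions(precision=3,suppress=True)
s=bot.read_state(); print(s)
for n in ['scene','side','wrist']:
    shot(n,n+'0'); i=viewer.camera_info(n); print(n,i['vertical_fov'],-i['R'].T@i['t'])
E
```

```text
{'time': 0.0, 'q': array([ 1.171,  0.265,  1.605,  0.   ,  1.274, -0.037]), 'joint_vel': array([-0.   ,  0.   ,  0.   ,  0.   , -0.001, -0.001]), 'joint_torque': array([  0.   , -51.511, -36.731,   0.   ,   0.013,  -0.   ]), 'tool_pos': array([0.239, 0.63 , 0.23 ]), 'tcp_rot': array([-0.567, -3.09 ,  0.003]), 'wrist_force': array([ 0.198, -0.398,  0.528]), 'torque': array([-0.019,  0.005, -0.018]), 'width': 1.0013323420801157}
scene 47.599982495405754 [1.271 0.293 0.923]
side 47.80858050730091 [0.481 0.736 0.866]
wrist 65.70646984690485 [0.163 0.66  0.372]
```

View pics/scene0.png

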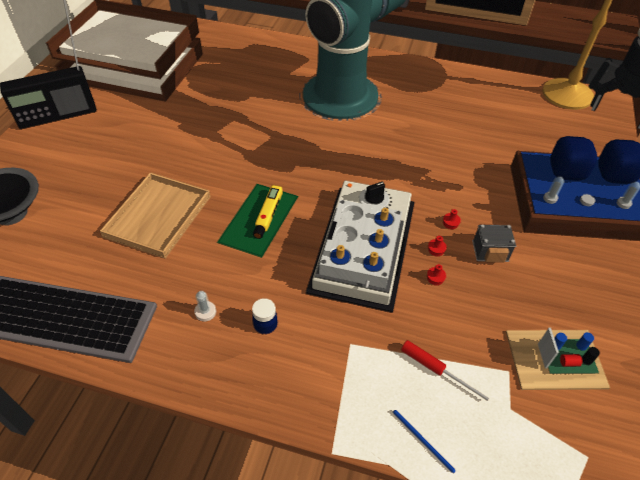

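View pics/side0.png

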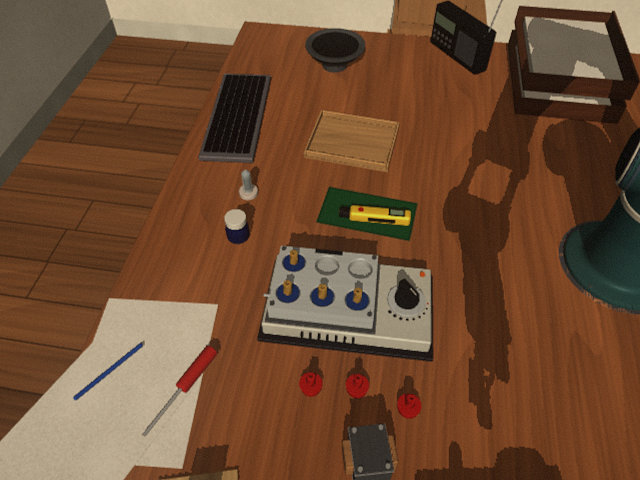

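```bash
python3 - <<'E'
from h import *
p=cv2.imread('pics/side0.png'); cv2.imwrite('pics/c1.png',cv2.resize(p[100:360,240:440],None,fx=2.3,fy=2.3,interpolation=cv2.INTER_CUBIC))
E
```

```text
(no output)
```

View pics/c1.png

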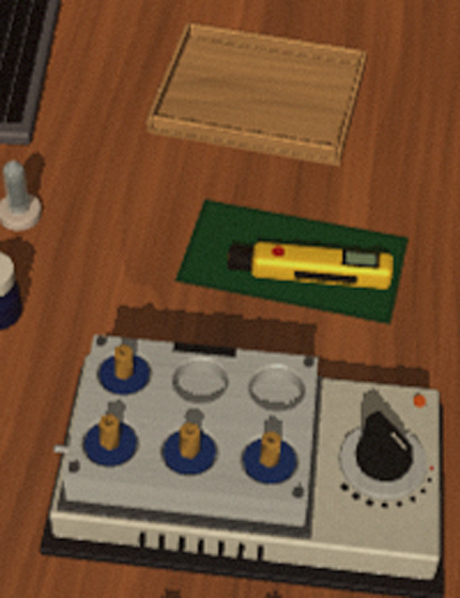

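```bash
python3 - <<'E'
from h import *
np.set_printoptions(precision=3,suppress=True)
def a(u,v,h): return atz('side0',u/2.3+240,v/2.3+100,h)[:2]
B=[a(96,337,.084),a(318,358,.084),a(307,526,.084),a(66,502,.084)]
print('mould',B,np.mean(B,0),[np.linalg.norm(B[i]-B[i-1]) for i in range(4)])
for n,q in dict(f1=(124,350),f0=(110,420),f2=(190,427),f4=(271,437)).items(): print(n,a(*q,.11))
print('disc', [a(*q,.084) for q in ((124,375),(110,444),(190,452),(269,461))])
print('knobtop',a(385,440,.089),'skirt',a(383,465,.059),'pointer',a(398,438,.089))
print('tape',a(205,350,.084))
print('thermo nose,tail',a(233,243,.024),a(233,258,.024),a(392,256,.026),a(388,282,.026))
T=[a(190,25,.022),a(366,50,.022),a(338,160,.022),a(150,130,.022)]; print('tray',T,np.mean(T,0),[np.linalg.norm(T[i]-T[i-1]) for i in range(4)])
P=[a(208,201,0),a(408,238,0),a(390,322,0),a(177,280,0)]; print('pad',P,np.mean(P,0))
for q in ((204,420),(320,260)): pass
print(dep('side0',240+150/2.3,100+485/2.3),dep('side0',240+330/2.3,100+265/2.3))
E
```

```text
mould [array([0.654, 0.131]), array([0.476, 0.123]), array([0.469, 0.275]), array([0.644, 0.284])] [0.561 0.203] [np.float64(0.1539993344445285), np.float64(0.17817104097746808), np.float64(0.15260913380049526), np.float64(0.17452789935429092)]
f1 [0.624 0.16 ]
f0 [0.622 0.226]
f2 [0.563 0.222]
f4 [0.503 0.221]
disc [array([0.624, 0.164]), array([0.622, 0.23 ]), array([0.562, 0.227]), array([0.503, 0.225])]
knobtop [0.419 0.196] skirt [0.417 0.198] pointer [0.41  0.192]
tape [0.566 0.129]
thermo nose,tail [ 0.566 -0.045] [ 0.563 -0.027] [ 0.421 -0.051] [ 0.422 -0.019]
tray [array([ 0.657, -0.361]), array([ 0.465, -0.349]), array([ 0.48 , -0.174]), array([ 0.67 , -0.187])] [ 0.568 -0.268] [np.float64(0.17474326145866712), np.float64(0.19288505893260227), np.float64(0.17564289791635354), np.float64(0.1903892993300845)]
pad [array([ 0.6  , -0.119]), array([ 0.405, -0.101]), array([0.416, 0.006]), array([ 0.613, -0.013])] [ 0.508 -0.057]
[0.586 0.259 0.083] [ 0.475 -0.029  0.028]
```

Emit:
{"method": "jog_arm", "body": {"motion": [{"dx": 1.4, "dy": -3.6, "turn": -0.05}, {"dx": 1.4, "dy": -3.6, "turn": -0.05}, {"dx": 1.4, "dy": -3.6, "turn": -0.05}, {"dx": 1.4, "dy": -3.6, "turn": -0.05}, {"dx": 1.4, "dy": -3.6, "turn": -0.05}, {"dx": 1.4, "dy": -3.6, "turn": -0.05}, {"dx": 1.4, "dy": -3.6, "turn": -0.05}, {"dx": 1.4, "dy": -3.6, "turn": -0.05}, {"dx": 1.4, "dy": -3.6, "turn": -0.05}, {"dx": 1.4, "dy": -3.6, "turn": -0.05}, {"dx": 1.4, "dy": -3.6, "turn": -0.05}, {"dx": 1.4, "dy": -3.6, "turn": -0.05}], "fingers": 4.5, "grip_force": 40}}

```text
validation failed for argument at $.mo...
```

Emit:
{"method": "jog_arm", "body": {"motion": [{}, {}, {}, {}]}}

```text
validation failed for argument at $.mo...
```

```bash
python3 - <<'E'
from h import *
shot('wrist','w1')
E
```

```text
(no output)
```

View pics/w1.png

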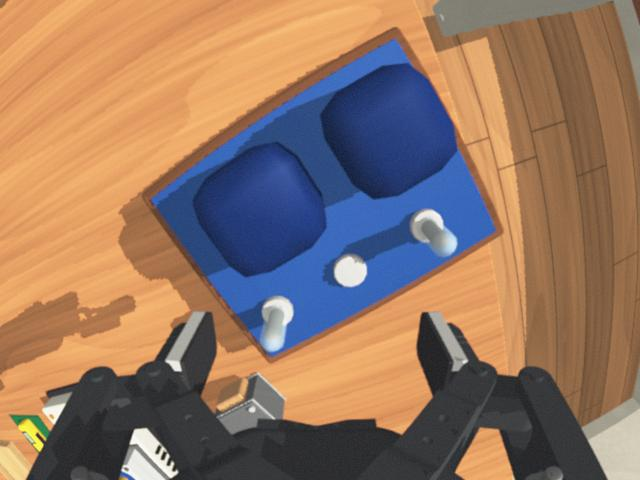

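Emit:
{"method": "jog_arm", "body": {"motion": [{"dx": 1.4, "dy": -3.6, "dz": 0, "turn": -0.05}, {"dx": 1.4, "dy": -3.6, "dz": 0, "turn": -0.05}, {"dx": 1.4, "dy": -3.6, "dz": 0, "turn": -0.05}, {"dx": 1.4, "dy": -3.6, "dz": 0, "turn": -0.05}, {"dx": 1.4, "dy": -3.6, "dz": 0, "turn": -0.05}, {"dx": 1.4, "dy": -3.6, "dz": 0, "turn": -0.05}, {"dx": 1.4, "dy": -3.6, "dz": 0, "turn": -0.05}, {"dx": 1.4, "dy": -3.6, "dz": 0, "turn": -0.05}, {"dx": 1.4, "dy": -3.6, "dz": 0, "turn": -0.05}, {"dx": 1.4, "dy": -3.6, "dz": 0, "turn": -0.05}, {"dx": 1.4, "dy": -3.6, "dz": 0, "turn": -0.05}, {"dx": 1.4, "dy": -3.6, "dz": 0, "turn": -0.05}], "fingers": 4.5, "grip_force": 40}}

```text
time: 1.2
tool_pos: [0.4077, 0.1973, 0.2314]
tcp_rot: [1.457, 2.783, 0.001]
wrist_force: [0.8, 0.0, -0.1]
width: 0.524
```

```bash
python3 - <<'E'
from h import *
shot('wrist','w1'); print(bot.read_state()['tool_pos'])
E
```

```text
[0.4100175  0.1912969  0.23132963]
```

View pics/w1.png

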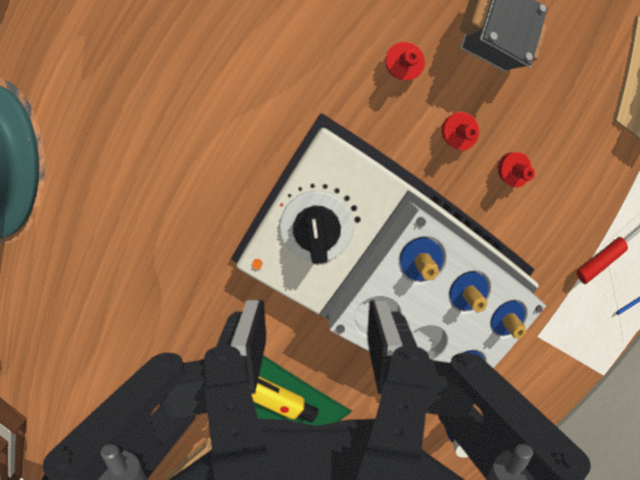

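```bash
python3 - <<'E'
from h import *
np.set_printoptions(precision=3,suppress=True)
a=lambda u,v,h:atz('w1',u,v,h)[:2]
print('knob line',a(313,220,.089),a(317,237,.089),'skirt',a(317,226,.059),'red',a(281,205,.045),'cap',a(316,230,.089))
for q in ((432,273),(479,302),(521,329)): print(a(*q,.110))
for q in ((422,260),(470,291),(509,318)): print(a(*q,.084))
p=cv2.imread('pics/w1.png'); cv2.imwrite('pics/c2.png',np.hstack([cv2.resize(p[170:290,260:380],None,fx=3.3,fy=3.3,interpolation=3),cv2.resize(p[220:340,400:520],None,fx=3.3,fy=3.3,interpolation=3)]))
E
```

```text
knob line [0.404 0.199] [0.415 0.189] skirt [0.414 0.19 ] red [0.379 0.184] cap [0.411 0.194]
[0.503 0.223]
[0.558 0.227]
[0.619 0.23 ]
[0.502 0.223]
[0.561 0.226]
[0.621 0.228]
```

View pics/c2.png

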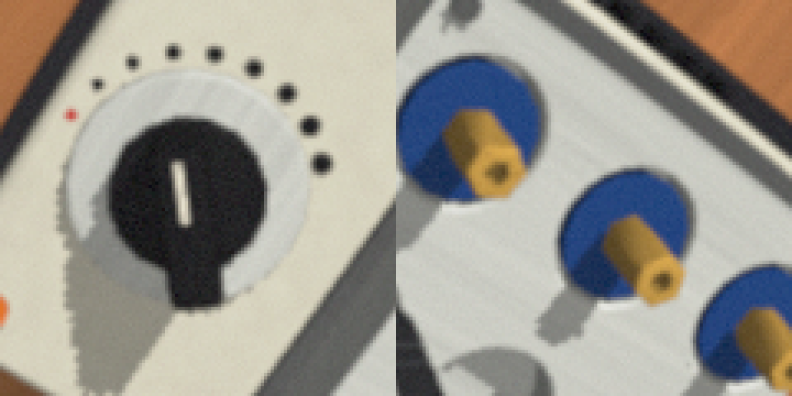

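Emit:
{"method": "jog_arm", "body": {"motion": [{"dx": 0.2, "dy": -0.2, "dz": -2.5, "turn": 0.05}, {"dx": 0.2, "dy": -0.2, "dz": -2.5, "turn": 0.05}, {"dx": 0.2, "dy": 0, "dz": -2.5, "turn": 0.05}, {"dx": 0, "dy": 0, "dz": -2.5, "turn": 0}, {"dx": 0, "dy": 0, "dz": -2.5, "turn": 0}, {"dx": 0, "dy": 0, "dz": -2, "turn": 0}, {"dx": 0, "dy": 0, "dz": -1.2, "turn": 0}, {"dx": 0, "dy": 0, "dz": -0.8, "turn": 0}, {"dx": 0, "dy": 0, "dz": 0, "turn": 0}]}}

```text
time: 2.0
tool_pos: [0.4119, 0.1946, 0.0644]
tcp_rot: [-1.24, -2.883, 0.004]
wrist_force: [-0.5, 0.2, 0.3]
width: 0.529
```

Emit:
{"method": "jog_arm", "body": {"motion": [{"dx": 0, "dy": 0, "dz": 0, "turn": 0}, {"dx": 0, "dy": 0, "dz": 0, "turn": 0}, {"dx": 0, "dy": 0, "dz": 0, "turn": 0}, {"dx": 0, "dy": 0, "dz": 0, "turn": 0}, {"dx": 0, "dy": 0, "dz": 0, "turn": 0}, {"dx": 0, "dy": 0, "dz": 0, "turn": 0}], "fingers": 0.8, "grip_force": 25}}

```text
time: 2.5
tool_pos: [0.4103, 0.1922, 0.0668]
tcp_rot: [-1.239, -2.882, 0.013]
wrist_force: [-9.5, -11.3, 10.7]
width: 0.155
```

Emit:
{"method": "jog_arm", "body": {"motion": [{"dx": 0, "dy": -0.35, "dz": 0, "turn": 0}, {"dx": 0.2, "dy": -0.35, "dz": 0, "turn": 0}, {"dx": 0, "dy": 0, "dz": 0, "turn": 0.1}, {"dx": 0, "dy": 0, "dz": 0, "turn": 0.1}, {"dx": 0, "dy": 0, "dz": 0, "turn": 0.1}, {"dx": 0, "dy": 0, "dz": 0, "turn": 0.1}]}}

```text
time: 3.0
tool_pos: [0.4098, 0.189, 0.0668]
tcp_rot: [-0.636, -3.064, 0.002]
wrist_force: [-20.3, 4.0, 15.1]
width: 0.161
```

Emit:
{"method": "jog_arm", "body": {"motion": [{"dx": 0, "dy": 0, "dz": 0, "turn": 0.1}, {"dx": 0, "dy": 0, "dz": 0, "turn": 0.1}, {"dx": 0, "dy": 0, "dz": 0, "turn": 0.1}, {"dx": 0, "dy": 0, "dz": 0, "turn": 0.1}, {"dx": 0, "dy": 0, "dz": 0, "turn": 0.06}, {"dx": 0, "dy": 0, "dz": 0, "turn": 0}, {"dx": 0, "dy": 0, "dz": 0, "turn": 0}]}}

```text
time: 3.58
tool_pos: [0.4094, 0.1864, 0.0667]
tcp_rot: [0.073, -3.128, 0.006]
wrist_force: [-19.6, -5.9, 17.7]
width: 0.155
```

Emit:
{"method": "jog_arm", "body": {"motion": [{"dx": -0.2, "dy": 0, "dz": 0.2, "turn": 0.04}, {"dx": 0, "dy": 0, "dz": 0, "turn": 0.04}, {"dx": 0, "dy": 0, "dz": 0, "turn": 0}, {"dx": 0, "dy": 0, "dz": 0, "turn": 0}]}}

```text
time: 3.92
tool_pos: [0.409, 0.1863, 0.067]
tcp_rot: [0.192, -3.126, 0.003]
wrist_force: [-8.5, -4.1, -2.1]
width: 0.161
```

```bash
python3 -c "
from h import *
s=bot.read_state(); print(s['torque'],s['wrist_force'],s['tcp_rot'],s['tool_pos'])"
```

```text
[-0.74851677  1.24068438 -1.57017872] [-8.54922187 -4.10163854 -2.08798305] [ 0.19205535 -3.126397    0.00313985] [0.40902304 0.18634783 0.06700643]
```

Emit:
{"method": "jog_arm", "body": {"motion": [{"dx": 0, "dy": 0, "dz": 0, "turn": 0}, {"dx": 0, "dy": 0, "dz": 0, "turn": 0}, {"dx": 0, "dy": 0, "dz": 0, "turn": 0}, {"dx": 0, "dy": 0, "dz": 1, "turn": 0}, {"dx": 0, "dy": 0, "dz": 3, "turn": 0}, {"dx": 0, "dy": 0, "dz": 4, "turn": 0}, {"dx": 0, "dy": -1, "dz": 4, "turn": 0}, {"dx": 0, "dy": -2, "dz": 3, "turn": 0}, {"dx": 0, "dy": 0, "dz": 0, "turn": 0}, {"dx": 0, "dy": 0, "dz": 0, "turn": 0}], "fingers": 4.5}}

```text
time: 4.75
tool_pos: [0.416, 0.1584, 0.2225]
tcp_rot: [-0.197, 3.127, 0.003]
wrist_force: [-1.8, -0.3, -0.9]
width: 0.527
```

```bash
python3 -c "
from h import *
shot('wrist','w2'); shot('side','side1');print(bot.read_state()['tool_pos'])"
```

```text
[0.41342578 0.15816198 0.21843929]
```

View pics/w2.png

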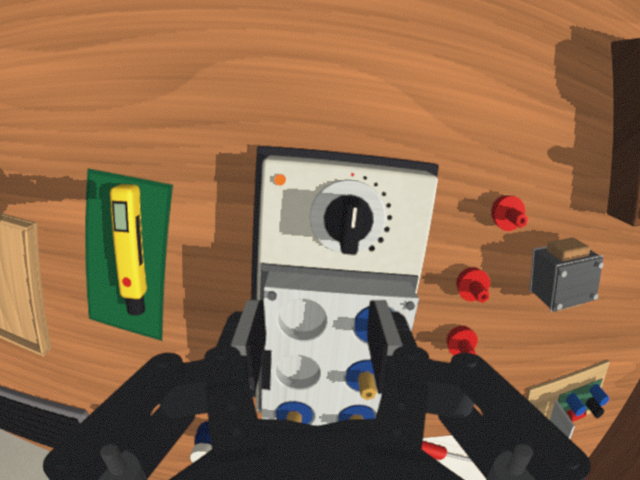

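```bash
python3 - <<'E'
from h import *
np.set_printoptions(precision=4,suppress=True)
p=cv2.imread('pics/w2.png'); cv2.imwrite('pics/c3.png',np.hstack([cv2.resize(p[160:280,290:410],None,fx=3.3,fy=3.3,interpolation=3),cv2.resize(p[170:330,65:185],None,fx=3.3,fy=2.475,interpolation=3)]))
E
```

```text
(no output)
```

View pics/c3.png

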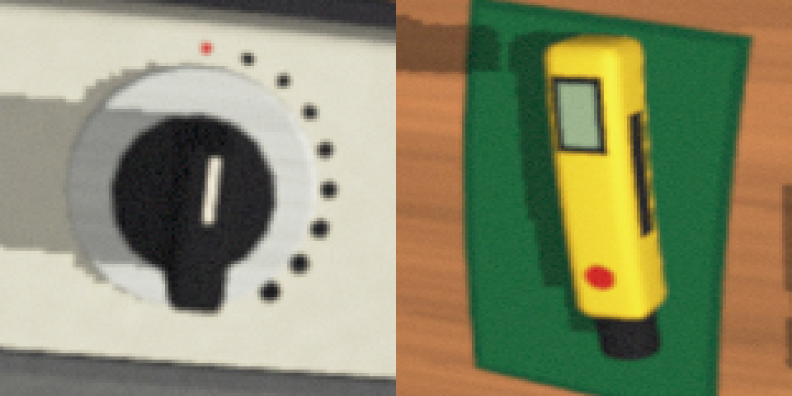

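```bash
python3 - <<'E'
from h import *
np.set_printoptions(precision=4,suppress=True)
k=lambda u,v,h:atz('w2',290+u/3.3,160+v/3.3,h)[:2]
t=lambda u,v,h:atz('w2',65+(u-396)/3.3,170+v/2.475,h)[:2]
l1,l2,c,r=k(215,158,.089),k(207,222,.089),k(190,188,.059),k(206,48,.045); print(l1,l2,c,r)
d=l2-l1; print('bar',np.arctan2(d[1],d[0]),'dot',np.arctan2(*(c-r)[::-1]))
D,Bn=t(579,115,.026),t(600,278,.026); print('disp,button',D,Bn,np.arctan2(*(Bn-D)[::-1]))
print('tail',t(580,43,.026),'end yellow',t(607,318,.026),'nose',t(630,357,.010))
print(np.load('pics/w2.npz')['d'][170+46,65+62], dep('w2',65+(590-396)/3.3,170+200/2.475))
print([t(*q,0) for q in ((472,0),(752,38),(718,396),(476,366))])
E
```

```text
[0.3975 0.1858] [0.413  0.1864] [0.4132 0.1849] [0.3784 0.1851]
bar 0.03625150098862039 dot -0.0067257362479087755
disp,button [ 0.4484 -0.0422] [ 0.5238 -0.039 ] 0.04207470033327216
tail [ 0.4174 -0.0412] end yellow [ 0.5441 -0.0382] nose [ 0.5745 -0.0395]
0.34815252 [ 0.4865 -0.0401  0.0257]
[array([ 0.4072, -0.1004]), array([0.4164, 0.0079]), array([ 0.5973, -0.0092]), array([ 0.6023, -0.119 ])]
```

Emit:
{"method": "jog_arm", "body": {"motion": [{"dx": 0.7, "dy": -1.7, "dz": 0, "turn": -0.124}, {"dx": 0.7, "dy": -1.7, "dz": 0, "turn": -0.124}, {"dx": 0.7, "dy": -1.7, "dz": 0, "turn": -0.124}, {"dx": 0.7, "dy": -1.7, "dz": 0, "turn": -0.124}, {"dx": 0.7, "dy": -1.7, "dz": 0, "turn": -0.124}, {"dx": 0.7, "dy": -1.7, "dz": 0, "turn": -0.124}, {"dx": 0.7, "dy": -1.7, "dz": 0, "turn": -0.124}, {"dx": 0.7, "dy": -1.7, "dz": 0, "turn": -0.124}, {"dx": 0.7, "dy": -1.7, "dz": 0, "turn": -0.124}, {"dx": 0.7, "dy": -1.7, "dz": 0, "turn": -0.124}, {"dx": 0.7, "dy": -1.7, "dz": 0, "turn": -0.124}, {"dx": 0.3, "dy": -1.1, "dz": 0, "turn": -0.124}], "fingers": 6.5}}

```text
time: 5.85
tool_pos: [0.4931, -0.0407, 0.2159]
tcp_rot: [-1.982, -2.434, 0.004]
wrist_force: [0.1, -0.4, 0.4]
width: 0.761
```

Emit:
{"method": "jog_arm", "body": {"motion": [{"dx": 0, "dy": 0, "dz": 0, "turn": -0.124}, {"dx": 0, "dy": 0, "dz": 0, "turn": -0.124}, {"dx": 0, "dy": 0, "dz": 0, "turn": -0.124}, {"dx": 0, "dy": 0, "dz": 0, "turn": -0.124}, {"dx": 0, "dy": 0, "dz": 0, "turn": -0.124}, {"dx": 0, "dy": 0, "dz": 0, "turn": -0.124}, {"dx": 0, "dy": 0, "dz": 0, "turn": -0.124}, {"dx": 0, "dy": 0, "dz": 0, "turn": -0.124}, {"dx": 0, "dy": 0, "dz": 0, "turn": -0.124}, {"dx": 0, "dy": 0, "dz": 0, "turn": -0.124}, {"dx": 0, "dy": 0, "dz": 0, "turn": -0.124}, {"dx": 0, "dy": 0, "dz": 0, "turn": -0.124}]}}

```text
time: 6.85
tool_pos: [0.4923, -0.0392, 0.2159]
tcp_rot: [-3.108, -0.45, 0.007]
wrist_force: [0.4, -0.5, 0.1]
width: 0.76
```

Emit:
{"method": "jog_arm", "body": {"motion": [{"dx": 0, "dy": 0, "dz": 0, "turn": -0.124}, {"dx": 0, "dy": 0, "dz": 0, "turn": -0.124}, {"dx": 0, "dy": 0, "dz": 0, "turn": 0}, {"dx": 0, "dy": 0, "dz": 0, "turn": 0}]}}

```text
time: 7.18
tool_pos: [0.4926, -0.0394, 0.2165]
tcp_rot: [-3.14, -0.077, 0.005]
wrist_force: [0.5, 0.2, 0.1]
width: 0.757
```

```bash
python3 -c "
from h import *
shot('wrist','w3');print(bot.read_state()['tool_pos'],bot.read_state()['tcp_rot'])"
```

```text
[ 0.49280103 -0.03947857  0.21680883] [-3.14014531 -0.07652938  0.00422067]
```

View pics/w3.png

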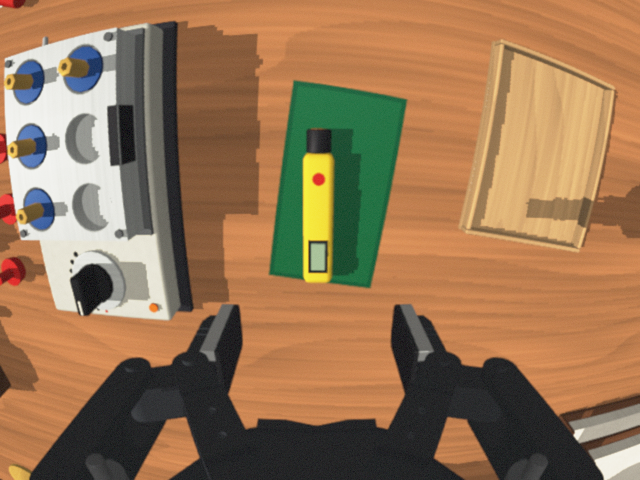

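```bash
python3 - <<'E'
from h import *
np.set_printoptions(precision=4,suppress=True)
a=lambda u,v,h:atz('w3',u,v,h)[:2]
D,Bn=a(318,256.5,.026),a(318.5,179,.026); print(D,Bn,np.arctan2(*(Bn-D)[::-1]))
print('nose',a(319,129,.02),'tail',a(317,282,.022))
print('tape top edge ends',a(132,106,.084),a(135,163,.084), a(132,164,.054),'top', a(108,107,.084),a(110,162,.084))
T=[a(499,42,.022),a(616,90,.022),a(580,250,.022),a(462,228,.022)]; print('tray',T,np.mean(T,0))
for q in ((12,81),(65,67),(15,149),(22,215)): print(a(*q,.11))
print('corners',a(130,240,.084))
P=[a(294,81,0),a(407,98,0),a(371,287,0),a(270,274,0)];print('pad',P,np.mean(P,0))
E
```

```text
[ 0.448  -0.0438] [ 0.5227 -0.0404] 0.046068624855944686
nose [ 0.5677 -0.0385] tail [ 0.4191 -0.0444]
tape top edge ends [0.5878 0.1096] [0.5418 0.1076] [0.5371 0.1265] top [0.5886 0.1325] [0.5431 0.1319]
tray [array([ 0.6719, -0.2056]), array([ 0.6586, -0.3684]), array([ 0.467 , -0.3498]), array([ 0.4833, -0.1857])] [ 0.5702 -0.2774]
[0.6207 0.2215]
[0.623 0.159]
[0.5617 0.2194]
[0.5033 0.2195]
corners [0.4762 0.1181]
pad [array([ 0.6125, -0.0128]), array([ 0.604 , -0.1214]), array([ 0.4054, -0.1034]), array([0.4154, 0.0053])] [ 0.5093 -0.0581]
```

Emit:
{"method": "jog_arm", "body": {"motion": [{"dx": 0, "dy": -0.2, "dz": -3, "turn": 0}, {"dx": 0, "dy": 0, "dz": -3, "turn": 0}, {"dx": 0, "dy": 0, "dz": -3, "turn": 0}, {"dx": 0, "dy": 0, "dz": -3, "turn": 0}, {"dx": 0, "dy": 0, "dz": -3, "turn": 0}, {"dx": 0, "dy": 0, "dz": -2, "turn": 0}, {"dx": 0, "dy": 0, "dz": -2, "turn": 0}, {"dx": 0, "dy": 0, "dz": -0.8, "turn": 0}, {"dx": 0, "dy": 0, "dz": 0, "turn": 0}, {"dx": 0, "dy": 0, "dz": 0, "turn": 0}]}}

```text
time: 8.07
tool_pos: [0.4934, -0.0419, 0.0202]
tcp_rot: [-3.141, -0.072, 0.001]
wrist_force: [0.9, -0.3, 1.2]
width: 0.761
```

Emit:
{"method": "jog_arm", "body": {"motion": [{"dx": 0, "dy": 0, "dz": -0.6, "turn": 0}, {"dx": 0, "dy": 0, "dz": -0.6, "turn": 0}, {"dx": 0, "dy": 0, "dz": 0, "turn": 0}]}}

```text
time: 8.32
tool_pos: [0.4936, -0.042, 0.0082]
tcp_rot: [3.141, 0.071, 0.0]
wrist_force: [-0.0, 0.1, 0.0]
width: 0.761
```

Emit:
{"method": "jog_arm", "body": {"motion": [{"dx": 0, "dy": 0, "dz": 0, "turn": 0}, {"dx": 0, "dy": 0, "dz": 0, "turn": 0}, {"dx": 0, "dy": 0, "dz": 0, "turn": 0}, {"dx": 0, "dy": 0, "dz": 0, "turn": 0}, {"dx": 0, "dy": 0, "dz": 0, "turn": 0}, {"dx": 0, "dy": 0, "dz": 0, "turn": 0}, {"dx": 0, "dy": 0, "dz": 0, "turn": 0}], "fingers": 2.0, "grip_force": 40}}

```text
time: 8.9
tool_pos: [0.4942, -0.042, 0.0089]
tcp_rot: [3.141, 0.07, 0.002]
wrist_force: [-0.3, -0.4, 4.9]
width: 0.314
```

Emit:
{"method": "jog_arm", "body": {"motion": [{"dx": 0, "dy": 0, "dz": 1, "turn": 0}, {"dx": 0, "dy": 0, "dz": 1.4, "turn": 0}, {"dx": 0, "dy": 0, "dz": 1.5, "turn": 0}, {"dx": 0, "dy": 0, "dz": 1.5, "turn": 0}, {"dx": 1, "dy": 0.2, "dz": 0, "turn": 0.12}, {"dx": 1, "dy": 0.2, "dz": 0, "turn": 0.12}, {"dx": 1, "dy": 0.2, "dz": 0, "turn": 0.12}, {"dx": 1, "dy": 0.2, "dz": 0, "turn": 0.12}, {"dx": 1, "dy": 0.2, "dz": 0, "turn": 0.12}, {"dx": 1, "dy": 0.2, "dz": 0, "turn": 0.12}, {"dx": 1, "dy": 0.2, "dz": 0, "turn": 0.12}, {"dx": 0.9, "dy": 0, "dz": 0, "turn": 0.12}]}}

```text
time: 9.9
tool_pos: [0.5724, -0.0275, 0.0621]
tcp_rot: [-2.748, -1.521, 0.001]
wrist_force: [-1.2, 0.4, -0.8]
width: 0.317
```

Emit:
{"method": "jog_arm", "body": {"motion": [{"dx": 0, "dy": 0, "dz": 0, "turn": 0.12}, {"dx": 0, "dy": 0, "dz": 0, "turn": 0.12}, {"dx": 0, "dy": 0, "dz": 0, "turn": 0.12}, {"dx": 0, "dy": 0, "dz": 0, "turn": 0.12}, {"dx": 0, "dy": 0, "dz": 0, "turn": 0.12}, {"dx": 0, "dy": 0, "dz": 0, "turn": 0.01}, {"dx": 0, "dy": 0, "dz": 0, "turn": 0}, {"dx": 0, "dy": 0, "dz": 0, "turn": 0}]}}

```text
time: 10.57
tool_pos: [0.5722, -0.0279, 0.0622]
tcp_rot: [-2.175, -2.266, 0.001]
wrist_force: [0.1, -0.2, -1.1]
width: 0.322
```

```bash
python3 - <<'E'
from h import *
shot('wrist','w4');shot('side','s4');print(bot.read_state()['tool_pos'],bot.read_state()['tcp_rot'])
p=cv2.imread('pics/w4.png');q=cv2.imread('pics/s4.png')
cv2.imwrite('pics/c4.png',np.hstack([cv2.resize(p,(400,300)),cv2.resize(q[180:300,260:420],(400,300),interpolation=3)]))
E
```

```text
[ 0.57238034 -0.02792753  0.06227865] [-2.17402922e+00 -2.26758119e+00  2.46432223e-04]
```

View pics/c4.png

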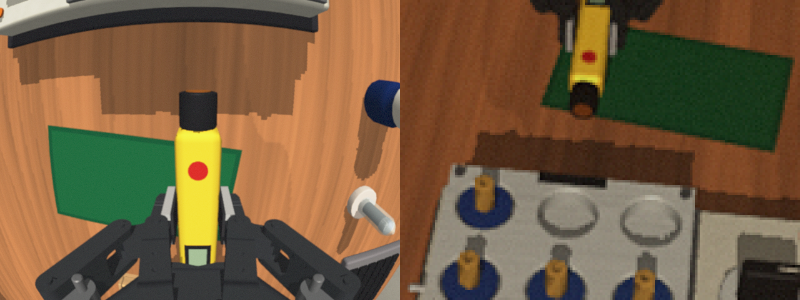

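```bash
python3 - <<'E'
from h import *
np.set_printoptions(precision=4,suppress=True)
b=lambda u,v,h:atz('s4',260+(u-400)/2.5,180+v/2.5,h)[:2]
print('lens',b(583,107,.067),'nose top back',b(584,92,.079),'button',b(589,57,.080))
print('tape corners top',b(541,175,.084),b(607,180,.084),b(540,182,.084),b(606,188,.084))
a=lambda u,v,h:atz('w4',u*1.6,v*1.6,h)[:2]
print('w: nose',a(198,93,.07),'button',a(198,171,.080))
print(dep('w4',317,274),dep('s4',260+189/2.5,180+57/2.5))
E
```

```text
lens [0.5707 0.0428] nose top back [0.5709 0.0377] button [0.5724 0.001 ]
tape corners top [0.5894 0.1283] [0.5409 0.125 ] [0.589  0.1348] [0.5406 0.1324]
w: nose [0.5704 0.0441] button [0.5723 0.    ]
[0.5723 0.0001 0.0805] [0.5721 0.0027 0.0819]
```

Emit:
{"method": "jog_arm", "body": {"motion": [{"dx": -0.15, "dy": 0, "dz": 0, "turn": 0}, {"dx": 0, "dy": 0, "dz": 0, "turn": 0}, {"dx": 0, "dy": 0, "dz": 0, "turn": 0}, {"dx": 0, "dy": 0, "dz": 0, "turn": 0}, {"dx": 0, "dy": 0, "dz": 0, "turn": 0}, {"dx": 0, "dy": 0, "dz": 0, "turn": 0}, {"dx": 0, "dy": 0, "dz": 0, "turn": 0}, {"dx": 0, "dy": 0, "dz": 0, "turn": 0}, {"dx": 0, "dy": 0, "dz": 0, "turn": 0}, {"dx": 0, "dy": 0, "dz": 0, "turn": 0}, {"dx": 0, "dy": 0, "dz": 0, "turn": 0}, {"dx": 0, "dy": 0, "dz": 0, "turn": 0}]}}

```text
time: 11.67
tool_pos: [0.571, -0.0279, 0.0623]
tcp_rot: [-2.172, -2.27, 0.0]
wrist_force: [-0.0, 0.2, -2.0]
width: 0.315
```

Emit:
{"method": "jog_arm", "body": {"motion": [{"dx": 0, "dy": 0, "dz": 0, "turn": 0}, {"dx": 0, "dy": 0, "dz": 0, "turn": 0}, {"dx": 0, "dy": 0, "dz": 0, "turn": 0}, {"dx": 0, "dy": 0, "dz": 0, "turn": 0}, {"dx": 0, "dy": 0, "dz": 0, "turn": 0}, {"dx": 0, "dy": 0, "dz": 0, "turn": 0}, {"dx": 0, "dy": 0, "dz": 0, "turn": 0}, {"dx": 0, "dy": 0, "dz": 0, "turn": 0}, {"dx": 0, "dy": 0, "dz": 0, "turn": 0}, {"dx": 0, "dy": 0, "dz": 0, "turn": 0}, {"dx": 0, "dy": 0, "dz": 0, "turn": 0}, {"dx": 0, "dy": 0, "dz": 0, "turn": 0}]}}

```text
time: 12.67
tool_pos: [0.571, -0.0279, 0.0623]
tcp_rot: [2.172, 2.27, -0.0]
wrist_force: [0.5, 0.4, -1.2]
width: 0.316
```

Emit:
{"method": "jog_arm", "body": {"motion": [{"dx": 0, "dy": 0, "dz": 0, "turn": 0}, {"dx": 0, "dy": 0, "dz": 0, "turn": 0}, {"dx": 0, "dy": 0, "dz": 0, "turn": 0}, {"dx": 0, "dy": 0, "dz": 0, "turn": 0}, {"dx": 0, "dy": 0, "dz": 0, "turn": 0}, {"dx": 0, "dy": 0, "dz": 0, "turn": 0}, {"dx": 0, "dy": 0, "dz": 0, "turn": 0}, {"dx": 0, "dy": 0, "dz": 0, "turn": 0}, {"dx": 0, "dy": 0, "dz": 0, "turn": 0}, {"dx": 0, "dy": 0, "dz": 0, "turn": 0}, {"dx": 0, "dy": 0, "dz": 0, "turn": 0}, {"dx": 0, "dy": 0, "dz": 0, "turn": 0}]}}

```text
time: 13.67
tool_pos: [0.571, -0.028, 0.0623]
tcp_rot: [-2.172, -2.27, 0.0]
wrist_force: [1.0, -0.4, -2.2]
width: 0.321
```

Emit:
{"method": "jog_arm", "body": {"motion": [{"dx": -0.7, "dy": -0.3, "dz": 0, "turn": -0.12}, {"dx": -0.7, "dy": -0.3, "dz": 0, "turn": -0.12}, {"dx": -0.7, "dy": -0.3, "dz": 0, "turn": -0.12}, {"dx": -0.7, "dy": -0.3, "dz": 0, "turn": -0.12}, {"dx": -0.7, "dy": -0.3, "dz": 0, "turn": -0.12}, {"dx": -0.7, "dy": -0.3, "dz": 0, "turn": -0.12}, {"dx": -0.7, "dy": -0.3, "dz": 0, "turn": -0.12}, {"dx": -0.7, "dy": -0.3, "dz": 0, "turn": -0.12}, {"dx": -0.7, "dy": -0.3, "dz": 0, "turn": -0.12}, {"dx": 0, "dy": -0.3, "dz": 0, "turn": -0.12}, {"dx": 0, "dy": 0, "dz": 0, "turn": -0.12}, {"dx": 0, "dy": 0, "dz": 0, "turn": -0.12}]}}

```text
time: 14.67
tool_pos: [0.508, -0.0581, 0.0624]
tcp_rot: [3.13, 0.264, 0.0]
wrist_force: [0.2, 1.2, -1.2]
width: 0.321
```

Emit:
{"method": "jog_arm", "body": {"motion": [{"dx": 0, "dy": 0, "dz": 0, "turn": -0.12}, {"dx": 0, "dy": 0, "dz": -1.5, "turn": 0}, {"dx": 0, "dy": 0, "dz": -1.5, "turn": 0}, {"dx": 0, "dy": 0, "dz": -1, "turn": 0}, {"dx": 0, "dy": 0, "dz": -0.5, "turn": 0}, {"dx": 0, "dy": 0, "dz": -0.4, "turn": 0}, {"dx": 0, "dy": 0, "dz": -0.3, "turn": 0}, {"dx": 0, "dy": 0, "dz": -0.15, "turn": 0}, {"dx": 0, "dy": 0, "dz": 0, "turn": 0}, {"dx": 0, "dy": 0, "dz": 0, "turn": 0}]}}

```text
time: 15.5
tool_pos: [0.5086, -0.0581, 0.0093]
tcp_rot: [3.14, 0.086, 0.002]
wrist_force: [0.3, 0.2, -2.0]
width: 0.312
```

Emit:
{"method": "jog_arm", "body": {"motion": [{"dx": 0, "dy": 0, "dz": 0, "turn": 0}, {"dx": 0, "dy": 0, "dz": 0, "turn": 0}, {"dx": 0, "dy": 0, "dz": 0, "turn": 0}, {"dx": 0, "dy": 0, "dz": 0, "turn": 0}, {"dx": 0, "dy": 0, "dz": 1, "turn": 0}, {"dx": 0, "dy": 0, "dz": 2, "turn": 0}, {"dx": 0, "dy": 0, "dz": 4, "turn": 0}, {"dx": 0, "dy": 0, "dz": 4, "turn": 0}, {"dx": 0, "dy": 0, "dz": 4, "turn": 0}, {"dx": 0, "dy": 2, "dz": 3, "turn": 0}, {"dx": 0, "dy": 4, "dz": 0, "turn": 0}, {"dx": 0, "dy": 4, "dz": 0, "turn": 0}], "fingers": 6.5}}

```text
time: 16.5
tool_pos: [0.5106, 0.0423, 0.1937]
tcp_rot: [3.141, 0.081, 0.013]
wrist_force: [0.1, 0.5, -0.9]
width: 0.763
```

Emit:
{"method": "jog_arm", "body": {"motion": [{"dx": 0, "dy": 4, "dz": 0, "turn": 0}, {"dx": 0, "dy": 4, "dz": 0, "turn": 0}, {"dx": 0, "dy": 4, "dz": 0, "turn": 0}, {"dx": 0, "dy": 4, "dz": 0, "turn": 0}, {"dx": 0, "dy": 2, "dz": 0, "turn": 0}, {"dx": 0, "dy": 0, "dz": 0, "turn": 0}, {"dx": 0, "dy": 0, "dz": 0, "turn": 0}, {"dx": 0, "dy": 0, "dz": 0, "turn": 0}], "fingers": 4}}

```text
time: 17.17
tool_pos: [0.5079, 0.2215, 0.1891]
tcp_rot: [3.14, 0.087, 0.0]
wrist_force: [-0.6, -0.6, 0.2]
width: 0.468
```

```bash
python3 - <<'E'
from h import *
shot('wrist','w5');print(bot.read_state()['tool_pos'],bot.read_state()['tcp_rot'])
E
```

```text
[0.5079692  0.22108455 0.18898902] [ 3.13988474e+00  8.51337647e-02 -4.02853530e-05]
```

View pics/w5.png

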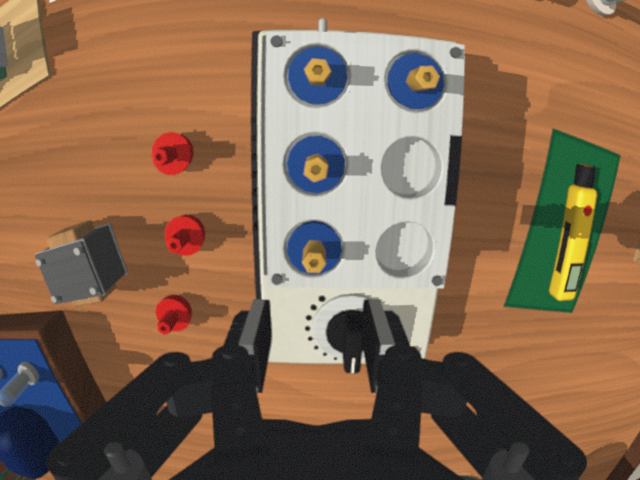

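```bash
python3 - <<'E'
from h import *
np.set_printoptions(precision=4,suppress=True)
for q in ((318,69),(427,76),(316,170),(314,262)): print(atz('w5',*q,.11)[:2])
for q in ((316,75),(416,80),(315,164),(313,248)): print(atz('w5',*q,.084)[:2])
print(atz('w5',412,167,.084)[:2])
E
```

```text
[0.6221 0.2263]
[0.6246 0.1613]
[0.5617 0.2241]
[0.5028 0.222 ]
[0.6216 0.2275]
[0.6246 0.1612]
[0.5622 0.2248]
[0.5029 0.2228]
[0.5651 0.1588]
```

Emit:
{"method": "jog_arm", "body": {"motion": [{"dx": -0.5, "dy": 0.1, "dz": -2, "turn": 0}, {"dx": 0, "dy": 0, "dz": -3, "turn": 0}, {"dx": 0, "dy": 0, "dz": -3, "turn": 0}, {"dx": 0, "dy": 0, "dz": -1.3, "turn": 0}, {"dx": 0, "dy": 0, "dz": -0.7, "turn": 0}, {"dx": 0, "dy": 0, "dz": 0, "turn": 0}, {"dx": 0, "dy": 0, "dz": 0, "turn": 0}]}}

```text
time: 17.8
tool_pos: [0.5039, 0.2227, 0.0897]
tcp_rot: [-3.14, -0.085, -0.001]
wrist_force: [-0.8, -0.1, -0.0]
width: 0.469
```

Emit:
{"method": "jog_arm", "body": {"motion": [{"dx": 0, "dy": 0, "dz": 0, "turn": 0}, {"dx": 0, "dy": 0, "dz": 0, "turn": 0}, {"dx": 0, "dy": 0, "dz": 0, "turn": 0}, {"dx": 0, "dy": 0, "dz": 0, "turn": 0}, {"dx": 0, "dy": 0, "dz": 0, "turn": 0}, {"dx": 0, "dy": 0, "dz": 0, "turn": 0}], "fingers": 0.8}}

```text
time: 18.3
tool_pos: [0.5046, 0.2236, 0.0907]
tcp_rot: [-3.139, -0.086, -0.005]
wrist_force: [0.4, -0.9, 5.8]
width: 0.146
```

Emit:
{"method": "jog_arm", "body": {"motion": [{"dx": 0, "dy": 0, "dz": 1, "turn": 0}, {"dx": 0, "dy": 0, "dz": 3, "turn": 0}, {"dx": 0, "dy": 0, "dz": 4, "turn": 0}, {"dx": 0, "dy": -2, "dz": 2, "turn": 0}, {"dx": 0, "dy": -4, "dz": 0, "turn": 0}, {"dx": 0, "dy": -4, "dz": 0, "turn": 0}, {"dx": 0, "dy": -4, "dz": 0, "turn": 0}, {"dx": 0, "dy": -4, "dz": 0, "turn": 0}, {"dx": 0, "dy": -4, "dz": 0, "turn": 0}, {"dx": 0, "dy": -4, "dz": 0, "turn": 0}, {"dx": 0, "dy": -4, "dz": 0, "turn": 0}, {"dx": 0, "dy": -4, "dz": 0, "turn": 0}]}}

```text
time: 19.3
tool_pos: [0.5024, -0.1186, 0.1894]
tcp_rot: [-3.14, -0.086, -0.0]
wrist_force: [0.1, 0.2, 0.6]
width: 0.148
```

Emit:
{"method": "jog_arm", "body": {"motion": [{"dx": 0.5, "dy": -4, "dz": 0, "turn": 0}, {"dx": 1, "dy": -4, "dz": 0, "turn": 0}, {"dx": 1, "dy": -3, "dz": 0, "turn": 0}, {"dx": 0, "dy": -1, "dz": 0, "turn": 0}, {"dx": 0, "dy": 0, "dz": 0, "turn": 0}, {"dx": 0, "dy": 0, "dz": 0, "turn": 0}, {"dx": 0, "dy": 0, "dz": 0, "turn": 0}]}}

```text
time: 19.88
tool_pos: [0.5275, -0.2354, 0.1885]
tcp_rot: [-3.139, -0.087, 0.002]
wrist_force: [-0.7, 0.2, 0.0]
width: 0.146
```

```bash
python3 - <<'E'
from h import *
shot('wrist','w6');print(bot.read_state()['tool_pos'],bot.read_state()['tcp_rot'])
E
```

```text
[ 0.52757464 -0.2351724   0.18863119] [-3.13932581e+00 -8.81675875e-02  1.17803590e-03]
```

View pics/w6.png

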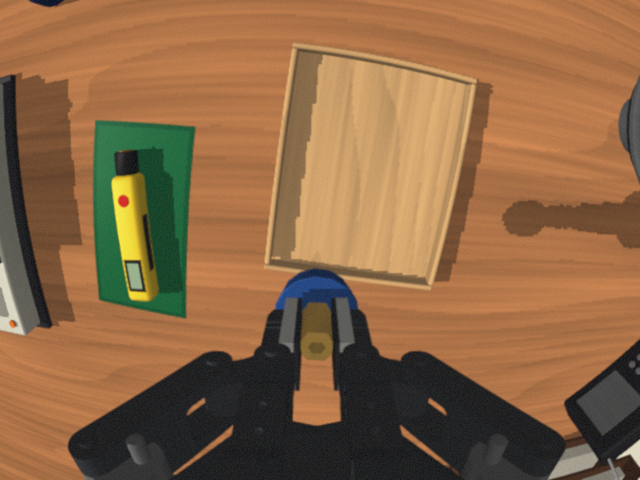

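```bash
python3 - <<'E'
from h import *
np.set_printoptions(precision=4,suppress=True)
T=np.array([atz('w6',*q,.022)[:2] for q in ((295,45),(476,80),(431,288),(265,267))]); print(T)
c=T.mean(0); ex=(T[0]+T[1]-T[2]-T[3])/2; ey=(T[0]+T[3]-T[1]-T[2])/2
print(c,np.linalg.norm(ex),np.linalg.norm(ey),np.arctan2(*ex[::-1]),np.arctan2(*ey[::-1])-np.pi/2)
y=np.arctan2(*ex[::-1]); R=np.array([[np.cos(y),-np.sin(y)],[np.sin(y),np.cos(y)]])
for s in ((.045,.033),(.045,-.033),(-.045,.033),(-.045,-.033)): print(s,c+R@s)
E
```

```text
[[ 0.6732 -0.2102]
 [ 0.6608 -0.3657]
 [ 0.4661 -0.3489]
 [ 0.4795 -0.1921]]
[ 0.5699 -0.2792] 0.19500131339014382 0.15662727282791813 -0.08974938969187232 -0.08239523268170568
(0.045, 0.033) [ 0.6177 -0.2504]
(0.045, -0.033) [ 0.6118 -0.3161]
(-0.045, 0.033) [ 0.5281 -0.2423]
(-0.045, -0.033) [ 0.5221 -0.308 ]
```

Emit:
{"method": "jog_arm", "body": {"motion": [{"dx": 0, "dy": -0.7, "dz": -2, "turn": 0}, {"dx": 0, "dy": 0, "dz": -3, "turn": 0}, {"dx": 0, "dy": 0, "dz": -3, "turn": 0}, {"dx": 0, "dy": 0, "dz": -3, "turn": 0}, {"dx": 0, "dy": 0, "dz": -2, "turn": 0}, {"dx": 0, "dy": 0, "dz": -1, "turn": 0}, {"dx": 0, "dy": 0, "dz": -1, "turn": 0}, {"dx": 0, "dy": 0, "dz": -0.5, "turn": 0}, {"dx": 0, "dy": 0, "dz": -0.3, "turn": 0}, {"dx": 0, "dy": 0, "dz": -0.1, "turn": 0}, {"dx": 0, "dy": 0, "dz": 0, "turn": 0}, {"dx": 0, "dy": 0, "dz": 0, "turn": 0}]}}

```text
time: 20.93
tool_pos: [0.529, -0.2444, 0.031]
tcp_rot: [3.139, 0.086, 0.003]
wrist_force: [-0.3, -0.7, -0.3]
width: 0.148
```

Emit:
{"method": "jog_arm", "body": {"motion": [{"dx": 0, "dy": 0, "dz": -0.15, "turn": 0}, {"dx": 0, "dy": 0, "dz": -0.1, "turn": 0}, {"dx": 0, "dy": 0, "dz": 0, "turn": 0}, {"dx": 0, "dy": 0, "dz": 0, "turn": 0}]}}

```text
time: 21.27
tool_pos: [0.5285, -0.2443, 0.0278]
tcp_rot: [3.14, 0.086, 0.001]
wrist_force: [-0.1, -0.8, 1.3]
width: 0.15
```

Emit:
{"method": "jog_arm", "body": {"motion": [{"dx": 0, "dy": 0, "dz": 0, "turn": 0}, {"dx": 0, "dy": 0, "dz": 0, "turn": 0}, {"dx": 0, "dy": 0, "dz": 0, "turn": 0}, {"dx": 0, "dy": 0, "dz": 1, "turn": 0}, {"dx": 0, "dy": 0, "dz": 3, "turn": 0}, {"dx": 0, "dy": 0, "dz": 4, "turn": 0}, {"dx": 0, "dy": 0, "dz": 4, "turn": 0}, {"dx": 0.4, "dy": 2.7, "dz": 4, "turn": 0}, {"dx": 0.5, "dy": 4, "dz": 0, "turn": 0}, {"dx": 0.5, "dy": 4, "dz": 0, "turn": 0}, {"dx": 0.5, "dy": 4, "dz": 0, "turn": 0}, {"dx": 0.5, "dy": 4, "dz": 0, "turn": 0}], "fingers": 4}}

```text
time: 22.27
tool_pos: [0.5516, -0.0592, 0.1832]
tcp_rot: [3.14, 0.085, 0.003]
wrist_force: [0.9, 0.5, 0.2]
width: 0.471
```

Emit:
{"method": "jog_arm", "body": {"motion": [{"dx": 0.5, "dy": 4, "dz": 0, "turn": 0}, {"dx": 0.5, "dy": 4, "dz": 0, "turn": 0}, {"dx": 0, "dy": 4, "dz": 0, "turn": 0}, {"dx": 0, "dy": 4, "dz": 0, "turn": 0}, {"dx": 0, "dy": 4, "dz": 0, "turn": 0}, {"dx": 0, "dy": 4, "dz": 0, "turn": 0}, {"dx": 0, "dy": 4, "dz": 0, "turn": 0}, {"dx": 0, "dy": 0, "dz": -2, "turn": 0}, {"dx": 0, "dy": 0, "dz": -2, "turn": 0}, {"dx": 0, "dy": 0, "dz": 0, "turn": 0}, {"dx": 0, "dy": 0, "dz": 0, "turn": 0}]}}

```text
time: 23.18
tool_pos: [0.5601, 0.2191, 0.1408]
tcp_rot: [3.139, 0.087, -0.005]
wrist_force: [-0.1, -0.1, -0.3]
width: 0.47
```

```bash
python3 - <<'E'
from h import *
print(bot.read_state()['tool_pos'])
p,_=shot('wrist','w7');q,_=shot('side','s7')
cv2.imwrite('pics/c7.png',np.hstack([cv2.resize(p[:,:,::-1],(400,300)),cv2.resize(q[90:270,240:480,::-1],(400,300),interpolation=3)]))
E
```

```text
[0.56012521 0.21907647 0.14079746]
```

View pics/c7.png

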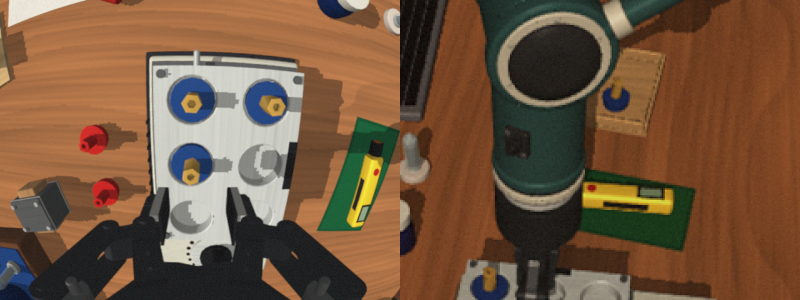

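Emit:
{"method": "jog_arm", "body": {"motion": [{"dx": 0.2, "dy": 0.5, "dz": -1, "turn": 0}, {"dx": 0, "dy": 0, "dz": -1.5, "turn": 0}, {"dx": 0, "dy": 0, "dz": -1.5, "turn": 0}, {"dx": 0, "dy": 0, "dz": -0.8, "turn": 0}, {"dx": 0, "dy": 0, "dz": -0.3, "turn": 0}, {"dx": 0, "dy": 0, "dz": 0, "turn": 0}, {"dx": 0, "dy": 0, "dz": 0, "turn": 0}]}}

```text
time: 23.87
tool_pos: [0.564, 0.2243, 0.0913]
tcp_rot: [-3.14, -0.085, -0.001]
wrist_force: [0.5, 0.8, 0.2]
width: 0.47
```

Emit:
{"method": "jog_arm", "body": {"motion": [{"dx": 0, "dy": 0, "dz": 0, "turn": 0}, {"dx": 0, "dy": 0, "dz": 0, "turn": 0}, {"dx": 0, "dy": 0, "dz": 0, "turn": 0}, {"dx": 0, "dy": 0, "dz": 0, "turn": 0}, {"dx": 0, "dy": 0, "dz": 0, "turn": 0}, {"dx": 0, "dy": 0, "dz": 0, "turn": 0}], "fingers": 0.8}}

```text
time: 24.37
tool_pos: [0.5643, 0.2246, 0.0918]
tcp_rot: [-3.14, -0.086, -0.003]
wrist_force: [-0.3, 0.6, 5.2]
width: 0.145
```

Emit:
{"method": "jog_arm", "body": {"motion": [{"dx": 0, "dy": 0, "dz": 1, "turn": 0}, {"dx": 0, "dy": 0, "dz": 3, "turn": 0}, {"dx": 0, "dy": 0, "dz": 4, "turn": 0}, {"dx": 0, "dy": -1.2, "dz": 2, "turn": 0}, {"dx": -0.4, "dy": -4, "dz": 0, "turn": 0}, {"dx": -0.4, "dy": -4, "dz": 0, "turn": 0}, {"dx": -0.4, "dy": -4, "dz": 0, "turn": 0}, {"dx": -0.4, "dy": -4, "dz": 0, "turn": 0}, {"dx": -0.4, "dy": -4, "dz": 0, "turn": 0}, {"dx": -0.4, "dy": -4, "dz": 0, "turn": 0}, {"dx": -0.4, "dy": -4, "dz": 0, "turn": 0}, {"dx": -0.4, "dy": -4, "dz": 0, "turn": 0}]}}

```text
time: 25.37
tool_pos: [0.5304, -0.1094, 0.1908]
tcp_rot: [-3.14, -0.086, 0.001]
wrist_force: [0.4, 0.0, -1.0]
width: 0.15
```

Emit:
{"method": "jog_arm", "body": {"motion": [{"dx": -0.5, "dy": -4, "dz": 0, "turn": 0}, {"dx": -0.5, "dy": -4, "dz": 0, "turn": 0}, {"dx": 0, "dy": -4, "dz": 0, "turn": 0}, {"dx": 0, "dy": -4, "dz": 0, "turn": 0}, {"dx": 0, "dy": -3, "dz": 0, "turn": 0}, {"dx": 0, "dy": -1, "dz": 0, "turn": 0}, {"dx": 0, "dy": 0, "dz": -3, "turn": 0}, {"dx": 0, "dy": 0, "dz": -3, "turn": 0}, {"dx": 0, "dy": 0, "dz": -3, "turn": 0}, {"dx": 0, "dy": 0, "dz": -1, "turn": 0}, {"dx": 0, "dy": 0, "dz": 0, "turn": 0}, {"dx": 0, "dy": 0, "dz": 0, "turn": 0}]}}

```text
time: 26.37
tool_pos: [0.5213, -0.3071, 0.0907]
tcp_rot: [-3.139, -0.087, 0.002]
wrist_force: [0.4, 0.3, 0.3]
width: 0.149
```

```bash
python3 - <<'E'
from h import *
print(bot.read_state()['tool_pos']); shot('wrist','w8')
E
```

```text
[ 0.52134738 -0.30707128  0.09070208]
```

View pics/w8.png

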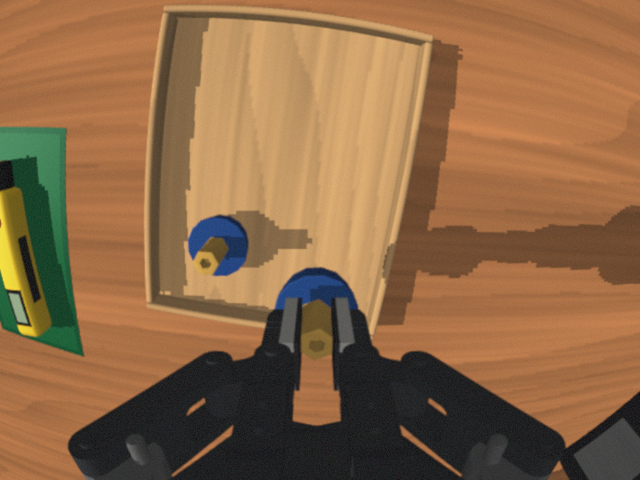

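Emit:
{"method": "jog_arm", "body": {"motion": [{"dx": 0, "dy": 0, "dz": -1.5, "turn": 0}, {"dx": 0, "dy": 0, "dz": -1.5, "turn": 0}, {"dx": 0, "dy": 0, "dz": -1.5, "turn": 0}, {"dx": 0, "dy": 0, "dz": -0.8, "turn": 0}, {"dx": 0, "dy": 0, "dz": -0.4, "turn": 0}, {"dx": 0, "dy": 0, "dz": -0.3, "turn": 0}, {"dx": 0, "dy": 0, "dz": -0.1, "turn": 0}, {"dx": 0, "dy": 0, "dz": 0, "turn": 0}, {"dx": 0, "dy": 0, "dz": 0, "turn": 0}]}}

```text
time: 27.17
tool_pos: [0.5221, -0.3081, 0.0306]
tcp_rot: [3.14, 0.086, 0.002]
wrist_force: [0.5, 0.7, -0.5]
width: 0.145
```

Emit:
{"method": "jog_arm", "body": {"motion": [{"dx": 0, "dy": 0, "dz": -0.1, "turn": 0}, {"dx": 0, "dy": 0, "dz": -0.1, "turn": 0}, {"dx": 0, "dy": 0, "dz": 0, "turn": 0}, {"dx": 0, "dy": 0, "dz": 0, "turn": 0}]}}

```text
time: 27.5
tool_pos: [0.5221, -0.308, 0.0288]
tcp_rot: [3.14, 0.086, 0.002]
wrist_force: [-0.9, 1.2, 5.1]
width: 0.146
```

Emit:
{"method": "jog_arm", "body": {"motion": [{"dx": 0, "dy": 0, "dz": 0, "turn": 0}, {"dx": 0, "dy": 0, "dz": 0, "turn": 0}, {"dx": 0, "dy": 0, "dz": 0, "turn": 0}, {"dx": 0, "dy": 0, "dz": 1, "turn": 0}, {"dx": 0, "dy": 0, "dz": 3, "turn": 0}, {"dx": 0, "dy": 0, "dz": 4, "turn": 0}, {"dx": 0, "dy": 0, "dz": 4, "turn": 0}, {"dx": 0.5, "dy": 2.5, "dz": 4, "turn": 0}, {"dx": 1, "dy": 4, "dz": 0, "turn": 0}, {"dx": 1, "dy": 4, "dz": 0, "turn": 0}, {"dx": 1, "dy": 4, "dz": 0, "turn": 0}, {"dx": 1, "dy": 4, "dz": 0, "turn": 0}], "fingers": 4}}

```text
time: 28.5
tool_pos: [0.5662, -0.1243, 0.1842]
tcp_rot: [3.14, 0.084, 0.003]
wrist_force: [0.3, 0.6, 0.2]
width: 0.467
```

Emit:
{"method": "jog_arm", "body": {"motion": [{"dx": 1, "dy": 4, "dz": 0, "turn": 0}, {"dx": 1, "dy": 4, "dz": 0, "turn": 0}, {"dx": 1, "dy": 4, "dz": 0, "turn": 0}, {"dx": 1, "dy": 4, "dz": 0, "turn": 0}, {"dx": 1, "dy": 4, "dz": 0, "turn": 0}, {"dx": 0.5, "dy": 4, "dz": 0, "turn": 0}, {"dx": 0, "dy": 4, "dz": 0, "turn": 0}, {"dx": 0, "dy": 4, "dz": 0, "turn": 0}, {"dx": 0, "dy": 3, "dz": 0, "turn": 0}, {"dx": 0, "dy": 0, "dz": -4, "turn": 0}, {"dx": 0, "dy": 0, "dz": 0, "turn": 0}, {"dx": 0, "dy": 0, "dz": 0, "turn": 0}]}}

```text
time: 29.5
tool_pos: [0.6185, 0.2241, 0.1405]
tcp_rot: [3.138, 0.088, -0.009]
wrist_force: [0.5, -1.3, 0.6]
width: 0.473
```

Emit:
{"method": "jog_arm", "body": {"motion": [{"dx": 0.15, "dy": 0.1, "dz": -1, "turn": 0}, {"dx": 0, "dy": 0, "dz": -1.5, "turn": 0}, {"dx": 0, "dy": 0, "dz": -1.5, "turn": 0}, {"dx": 0, "dy": 0, "dz": -0.8, "turn": 0}, {"dx": 0, "dy": 0, "dz": -0.3, "turn": 0}, {"dx": 0, "dy": 0, "dz": 0, "turn": 0}, {"dx": 0, "dy": 0, "dz": 0, "turn": 0}]}}

```text
time: 30.08
tool_pos: [0.6232, 0.225, 0.0928]
tcp_rot: [-3.14, -0.085, -0.002]
wrist_force: [0.3, 0.8, 0.3]
width: 0.467
```

Emit:
{"method": "jog_arm", "body": {"motion": [{"dx": 0, "dy": 0, "dz": 0, "turn": 0}, {"dx": 0, "dy": 0, "dz": 0, "turn": 0}, {"dx": 0, "dy": 0, "dz": 0, "turn": 0}, {"dx": 0, "dy": 0, "dz": 0, "turn": 0}, {"dx": 0, "dy": 0, "dz": 0, "turn": 0}, {"dx": 0, "dy": 0, "dz": 0, "turn": 0}], "fingers": 0.8}}

```text
time: 30.58
tool_pos: [0.6232, 0.2255, 0.0931]
tcp_rot: [-3.14, -0.086, -0.003]
wrist_force: [-0.5, 0.0, 6.0]
width: 0.149
```

Emit:
{"method": "jog_arm", "body": {"motion": [{"dx": 0, "dy": 0, "dz": 1, "turn": 0}, {"dx": 0, "dy": 0, "dz": 3, "turn": 0}, {"dx": 0, "dy": 0, "dz": 4, "turn": 0}, {"dx": 0, "dy": -2, "dz": 2, "turn": 0}, {"dx": -0.1, "dy": -4, "dz": 0, "turn": 0}, {"dx": -0.1, "dy": -4, "dz": 0, "turn": 0}, {"dx": -0.1, "dy": -4, "dz": 0, "turn": 0}, {"dx": -0.1, "dy": -4, "dz": 0, "turn": 0}, {"dx": -0.1, "dy": -4, "dz": 0, "turn": 0}, {"dx": -0.1, "dy": -4, "dz": 0, "turn": 0}, {"dx": -0.1, "dy": -4, "dz": 0, "turn": 0}, {"dx": -0.1, "dy": -4, "dz": 0, "turn": 0}]}}

```text
time: 31.58
tool_pos: [0.6134, -0.1165, 0.1918]
tcp_rot: [-3.14, -0.086, 0.002]
wrist_force: [0.5, -0.3, -0.8]
width: 0.147
```

Emit:
{"method": "jog_arm", "body": {"motion": [{"dx": -0.1, "dy": -4, "dz": 0, "turn": 0}, {"dx": -0.1, "dy": -4, "dz": 0, "turn": 0}, {"dx": -0.1, "dy": -4, "dz": 0, "turn": 0}, {"dx": 0, "dy": -4, "dz": 0, "turn": 0}, {"dx": 0, "dy": -3, "dz": 0, "turn": 0}, {"dx": 0, "dy": -1.1, "dz": 0, "turn": 0}, {"dx": 0, "dy": 0, "dz": -3, "turn": 0}, {"dx": 0, "dy": 0, "dz": -3, "turn": 0}, {"dx": 0, "dy": 0, "dz": -3, "turn": 0}, {"dx": 0, "dy": 0, "dz": -1, "turn": 0}, {"dx": 0, "dy": 0, "dz": 0, "turn": 0}, {"dx": 0, "dy": 0, "dz": 0, "turn": 0}]}}

```text
time: 32.58
tool_pos: [0.6112, -0.315, 0.0917]
tcp_rot: [-3.139, -0.087, 0.002]
wrist_force: [0.7, 0.8, 0.3]
width: 0.142
```

```bash
python3 - <<'E'
from h import *
print(bot.read_state()['tool_pos']); p,_=shot('wrist','w9')
# compare tray corner: colour print: edge search vs w8 is pose dependent; measure blue blobs instead
b=p.astype(int); m=((b[:,:,2]>b[:,:,0]+50)&(b[:,:,2]>70)).astype('uint8')
n,_,st,ce=cv2.connectedComponentsWithStats(m)
for s,c in zip(st[1:],ce[1:]):
    if s[4]>100: print(s,c,atz('w9',*c,.021)[:2])
y=((b[:,:,0]>180)&(b[:,:,1]>150)&(b[:,:,2]<80)).astype('uint8'); print('yellow',y.sum())
E
```

```text
[ 0.61115716 -0.3150193   0.09165853]
[ 276  268   80   42 1754] [314.13511973 287.31185861] [ 0.59202058 -0.31535524]
[ 194  305   52   48 1296] [220.8117284 324.6566358] [ 0.55907522 -0.25325201]
yellow 1358
```

```bash
python3 - <<'E'
from h import *
p=cv2.imread('pics/w9.png'); q,_=shot('scene','sc9'); s,_=shot('side','s9')
cv2.imwrite('pics/c9.png',np.hstack([cv2.resize(p,(500,375)),np.vstack([cv2.resize(q[150:290,80:300,::-1],(300,190)),cv2.resize(s[90:240,280:440,::-1],(300,185))])]))
E
```

```text
(no output)
```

View pics/c9.png

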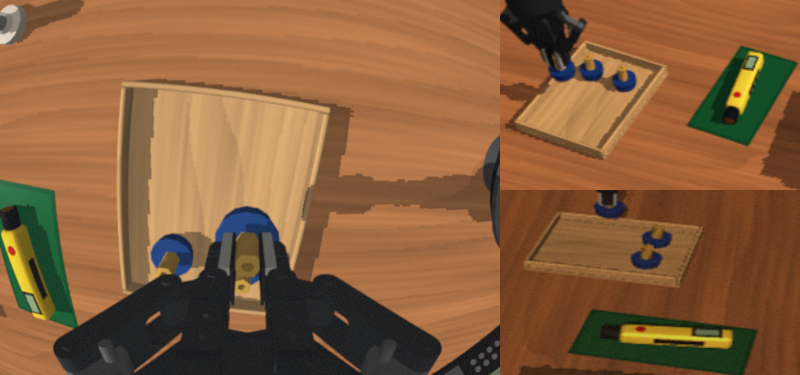

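```bash
python3 - <<'E'
from h import *
np.set_printoptions(precision=4,suppress=True)
s=lambda u,v,h:atz('s9',280+(u-500)/1.875,90+(v-190)/1.2333,h)[:2]
w=lambda u,v,h:atz('w9',u*1.28,v*1.28,h)[:2]
print('side',[s(*q,.022) for q in ((562,213),(703,228),(682,285),(525,268))])
print('feet side',s(656,238,.021),s(647,260,.021),'tops',s(658,230,.047),s(652,251,.047))
print('wrist',w(122,84,.022),w(329,108,.022),w(125,291,.022),'foot',w(172,254,.021),w(165,271,.047),w(243,286,.047))
E
```

```text
side [array([ 0.6826, -0.3664]), array([ 0.4915, -0.3481]), array([ 0.5026, -0.1785]), array([ 0.6991, -0.1937])]
feet side [ 0.5489 -0.3086] [ 0.5527 -0.2417] tops [ 0.5471 -0.3008] [ 0.5474 -0.2379]
wrist [ 0.7014 -0.2154] [ 0.6895 -0.3718] [ 0.5092 -0.2003] foot [ 0.5586 -0.2528] [ 0.5584 -0.2529] [ 0.5492 -0.3159]
```

Emit:
{"method": "jog_arm", "body": {"motion": [{"dx": 1, "dy": -0.3, "dz": 0, "turn": 0}, {"dx": 1, "dy": -0.3, "dz": -1, "turn": 0}, {"dx": 1, "dy": -0.2, "dz": -1, "turn": 0}, {"dx": 0, "dy": 0, "dz": -1.5, "turn": 0}, {"dx": 0, "dy": 0, "dz": -1, "turn": 0}, {"dx": 0, "dy": 0, "dz": -0.6, "turn": 0}, {"dx": 0, "dy": 0, "dz": -0.4, "turn": 0}, {"dx": 0, "dy": 0, "dz": -0.3, "turn": 0}, {"dx": 0, "dy": 0, "dz": -0.2, "turn": 0}, {"dx": 0, "dy": 0, "dz": 0, "turn": 0}, {"dx": 0, "dy": 0, "dz": 0, "turn": 0}]}}

```text
time: 33.65
tool_pos: [0.6415, -0.3239, 0.0323]
tcp_rot: [3.14, 0.086, 0.001]
wrist_force: [-0.4, 0.1, -0.8]
width: 0.147
```

Emit:
{"method": "jog_arm", "body": {"motion": [{"dx": 0, "dy": 0, "dz": -0.1, "turn": 0}, {"dx": 0, "dy": 0, "dz": -0.12, "turn": 0}, {"dx": 0, "dy": 0, "dz": 0, "turn": 0}, {"dx": 0, "dy": 0, "dz": 0, "turn": 0}]}}

```text
time: 33.98
tool_pos: [0.6418, -0.3239, 0.0302]
tcp_rot: [3.14, 0.086, 0.001]
wrist_force: [0.2, 0.3, 1.2]
width: 0.149
```

Emit:
{"method": "jog_arm", "body": {"motion": [{"dx": 0, "dy": 0, "dz": 0, "turn": 0}, {"dx": 0, "dy": 0, "dz": 0, "turn": 0}, {"dx": 0, "dy": 0, "dz": 0, "turn": 0}, {"dx": 0, "dy": 0, "dz": 1, "turn": 0}, {"dx": 0, "dy": 0, "dz": 3, "turn": 0}, {"dx": 0, "dy": 0, "dz": 4, "turn": 0}, {"dx": 0, "dy": 0, "dz": 4, "turn": 0}, {"dx": 0, "dy": 2.4, "dz": 4, "turn": 0}, {"dx": -0.3, "dy": 4, "dz": 0, "turn": 0}, {"dx": -0.3, "dy": 4, "dz": 0, "turn": 0}, {"dx": -0.3, "dy": 4, "dz": 0, "turn": 0}, {"dx": -0.3, "dy": 4, "dz": 0, "turn": 0}], "fingers": 4}}

```text
time: 34.98
tool_pos: [0.6292, -0.141, 0.1869]
tcp_rot: [3.14, 0.085, 0.003]
wrist_force: [-0.3, 0.0, -0.6]
width: 0.47
```

Emit:
{"method": "jog_arm", "body": {"motion": [{"dx": -0.3, "dy": 4, "dz": 0, "turn": 0}, {"dx": -0.2, "dy": 4, "dz": 0, "turn": 0}, {"dx": 0, "dy": 4, "dz": 0, "turn": 0}, {"dx": 0, "dy": 4, "dz": 0, "turn": 0}, {"dx": 0, "dy": 4, "dz": 0, "turn": 0}, {"dx": 0, "dy": 4, "dz": 0, "turn": 0}, {"dx": 0, "dy": 4, "dz": 0, "turn": 0}, {"dx": 0, "dy": 2, "dz": 0, "turn": 0}, {"dx": 0, "dy": 0, "dz": -4, "turn": 0}, {"dx": 0, "dy": 0, "dz": 0, "turn": 0}, {"dx": 0, "dy": 0, "dz": 0, "turn": 0}, {"dx": 0, "dy": 0, "dz": 0, "turn": 0}]}}

```text
time: 35.98
tool_pos: [0.6246, 0.1574, 0.1463]
tcp_rot: [3.14, 0.086, 0.0]
wrist_force: [0.3, -0.4, -0.6]
width: 0.469
```

Emit:
{"method": "jog_arm", "body": {"motion": [{"dx": 0, "dy": 0.35, "dz": -1, "turn": 0}, {"dx": 0, "dy": 0, "dz": -1.5, "turn": 0}, {"dx": 0, "dy": 0, "dz": -1.5, "turn": 0}, {"dx": 0, "dy": 0, "dz": -1, "turn": 0}, {"dx": 0, "dy": 0, "dz": -0.4, "turn": 0}, {"dx": 0, "dy": 0, "dz": 0, "turn": 0}, {"dx": 0, "dy": 0, "dz": 0, "turn": 0}]}}

```text
time: 36.57
tool_pos: [0.6249, 0.161, 0.0919]
tcp_rot: [-3.14, -0.085, -0.001]
wrist_force: [0.3, -0.5, 0.5]
width: 0.471
```

Emit:
{"method": "jog_arm", "body": {"motion": [{"dx": 0, "dy": 0, "dz": 0, "turn": 0}, {"dx": 0, "dy": 0, "dz": 0, "turn": 0}, {"dx": 0, "dy": 0, "dz": 0, "turn": 0}, {"dx": 0, "dy": 0, "dz": 0, "turn": 0}, {"dx": 0, "dy": 0, "dz": 0, "turn": 0}, {"dx": 0, "dy": 0, "dz": 0, "turn": 0}], "fingers": 0.8}}

```text
time: 37.07
tool_pos: [0.6254, 0.1613, 0.0927]
tcp_rot: [-3.14, -0.086, -0.004]
wrist_force: [0.1, -0.2, 5.2]
width: 0.147
```

Emit:
{"method": "jog_arm", "body": {"motion": [{"dx": 0, "dy": 0, "dz": 1, "turn": 0}, {"dx": 0, "dy": 0, "dz": 3, "turn": 0}, {"dx": 0, "dy": 0, "dz": 4, "turn": 0}, {"dx": 0, "dy": -2, "dz": 2, "turn": 0}, {"dx": 0.3, "dy": -4, "dz": 0, "turn": 0}, {"dx": 0.3, "dy": -4, "dz": 0, "turn": 0}, {"dx": 0.3, "dy": -4, "dz": 0, "turn": 0}, {"dx": 0.3, "dy": -4, "dz": 0, "turn": 0}, {"dx": 0.3, "dy": -4, "dz": 0, "turn": 0}, {"dx": 0.3, "dy": -4, "dz": 0, "turn": 0}, {"dx": 0.3, "dy": -4, "dz": 0, "turn": 0}, {"dx": 0, "dy": -4, "dz": 0, "turn": 0}]}}

```text
time: 38.07
tool_pos: [0.645, -0.1805, 0.1912]
tcp_rot: [-3.14, -0.086, 0.001]
wrist_force: [-0.3, 1.0, -0.2]
width: 0.147
```

Emit:
{"method": "jog_arm", "body": {"motion": [{"dx": 0, "dy": -4, "dz": 0, "turn": 0}, {"dx": 0, "dy": -3, "dz": 0, "turn": 0}, {"dx": 0, "dy": -0.8, "dz": 0, "turn": 0}, {"dx": 0, "dy": 0, "dz": -3, "turn": 0}, {"dx": 0, "dy": 0, "dz": -3, "turn": 0}, {"dx": 0, "dy": 0, "dz": -3, "turn": 0}, {"dx": 0, "dy": 0, "dz": -1, "turn": 0}, {"dx": 0, "dy": 0, "dz": 0, "turn": 0}, {"dx": 0, "dy": 0, "dz": 0, "turn": 0}]}}

```text
time: 38.82
tool_pos: [0.6451, -0.2561, 0.0912]
tcp_rot: [-3.14, -0.087, 0.002]
wrist_force: [-0.2, -0.2, -0.5]
width: 0.148
```

```bash
cat >> h.py <<'E'
def blobs(f,h):
    b=np.load('pics/'+f+'.npz')['p'].astype(int)
    m=((b[:,:,2]>b[:,:,0]+35)&(b[:,:,2]>60)).astype('uint8'); n,_,st,ce=cv2.connectedComponentsWithStats(m)
    for s,c in zip(st[1:],ce[1:]):
        if s[4]>60: print(f,s,c.round(1),atz(f,*c,h)[:2].round(4))
E
python3 - <<'E'
from h import *
print(bot.read_state()['tool_pos']); shot('wrist','w10');shot('side','s10');shot('scene','sc10')
for f in ('s9','s10','sc9','sc10','w10'): blobs(f,.019)
E
```

```text
[ 0.64513409 -0.25613585  0.09118071]
s9 [356 124  15  12  74] [363.  129.6] [ 0.5493 -0.3085]
s9 [350 141  15  11  76] [357.4 146. ] [ 0.5556 -0.2464]
s9 [284 255  20  16 165] [293.5 263.8] [0.6368 0.1189]
s9 [ 74 344  68  56 306] [107.2 371.5] [0.9031 0.3931]
s10 [312 114  16  13  68] [320.4 119.7] [ 0.6577 -0.3295]
s10 [356 124  15  13  75] [363.1 129.6] [ 0.5492 -0.3084]
s10 [351 141  14  10  74] [357.6 146. ] [ 0.5551 -0.2464]
s10 [ 74 344  68  56 301] [106.9 371.8] [0.9034 0.3936]
sc9 [573 139  26  24 354] [585.8 150.9] [0.0721 0.655 ]
sc9 [624 143  16  19 204] [633.2 154. ] [0.0485 0.7694]
sc9 [521 152  31   6  67] [535.7 153.9] [0.1213 0.5341]
sc9 [527 177  27  19 339] [539.2 185.1] [0.2331 0.5465]
sc9 [ 532  179  108   42 2593] [591. 201.] [0.2514 0.6635]
sc9 [117 195  18  14 127] [127.  202.9] [ 0.5716 -0.3529]
sc9 [139 194  16  15 119] [147.7 202.1] [ 0.5555 -0.3094]
sc9 [162 202  17  15 128] [172.  210.2] [ 0.5622 -0.2457]
sc9 [330 250  20  14 130] [341.  258.3] [0.583  0.1531]
sc9 [555 333  13  17 135] [560.6 339.8] [0.6496 0.5998]
sc9 [578 333  16  18 170] [585.7 341.2] [0.639  0.6455]
sc9 [394 410  61  63 343] [423.7 440.6] [0.9128 0.3828]
sc10 [572 139  27  25 373] [585.6 150.9] [0.0724 0.6544]
sc10 [624 142  16  20 222] [633.1 153.5] [0.0464 0.7694]
sc10 [ 521  152  119   69 3339] [580.2 195.5] [0.2403 0.6398]
sc10 [162 202  17  15 136] [171.6 210.1] [ 0.562  -0.2467]
sc10 [133 213  19  14 127] [143.6 220.6] [ 0.609  -0.2914]
sc10 [556 333  12  17 135] [560.6 339.8] [0.6496 0.5999]
sc10 [578 333  16  18 172] [585.6 341.2] [0.639  0.6454]
sc10 [394 410  61  63 343] [423.7 440.6] [0.9128 0.3828]
w10 [ 393  240   56   57 1745] [416.7 264.2] [ 0.6446 -0.321 ]
w10 [ 275  265   82   45 2039] [315.3 285.9] [ 0.6263 -0.2571]
w10 [300 351  28  41 614] [315.2 369.2] [ 0.5589 -0.2609]
```

Emit:
{"method": "jog_arm", "body": {"motion": [{"dx": 0, "dy": 0, "dz": -1.5, "turn": 0}, {"dx": 0, "dy": 0, "dz": -1.5, "turn": 0}, {"dx": 0, "dy": 0, "dz": -1.3, "turn": 0}, {"dx": 0, "dy": 0, "dz": -0.8, "turn": 0}, {"dx": 0, "dy": 0, "dz": -0.4, "turn": 0}, {"dx": 0, "dy": 0, "dz": -0.3, "turn": 0}, {"dx": 0, "dy": 0, "dz": -0.1, "turn": 0}, {"dx": 0, "dy": 0, "dz": 0, "turn": 0}, {"dx": 0, "dy": 0, "dz": 0, "turn": 0}]}}

```text
time: 39.72
tool_pos: [0.6459, -0.257, 0.0329]
tcp_rot: [3.14, 0.086, 0.001]
wrist_force: [-0.3, -0.2, 0.4]
width: 0.146
```

Emit:
{"method": "jog_arm", "body": {"motion": [{"dx": 0, "dy": 0, "dz": -0.15, "turn": 0}, {"dx": 0, "dy": 0, "dz": -0.1, "turn": 0}, {"dx": 0, "dy": 0, "dz": -0.05, "turn": 0}, {"dx": 0, "dy": 0, "dz": 0, "turn": 0}, {"dx": 0, "dy": 0, "dz": 0, "turn": 0}]}}

```text
time: 40.13
tool_pos: [0.6456, -0.2569, 0.0298]
tcp_rot: [3.14, 0.086, 0.001]
wrist_force: [0.4, 0.2, 0.4]
width: 0.15
```

Emit:
{"method": "jog_arm", "body": {"motion": [{"dx": 0, "dy": 0, "dz": 0, "turn": 0}, {"dx": 0, "dy": 0, "dz": 0, "turn": 0}, {"dx": 0, "dy": 0, "dz": 0, "turn": 0}, {"dx": 0, "dy": 0, "dz": 1, "turn": 0}, {"dx": 0, "dy": 0, "dz": 3, "turn": 0}, {"dx": 0, "dy": 0, "dz": 4, "turn": 0}, {"dx": 0, "dy": 0, "dz": 4, "turn": 0}, {"dx": -3, "dy": 0, "dz": 4, "turn": 0}, {"dx": -4, "dy": 0, "dz": 4, "turn": 0}, {"dx": -4, "dy": 0, "dz": 3, "turn": 0}, {"dx": -3, "dy": 0, "dz": 0, "turn": 0}, {"dx": 0, "dy": 0, "dz": 0, "turn": 0}], "fingers": 4}}

```text
time: 41.13
tool_pos: [0.5241, -0.2571, 0.2406]
tcp_rot: [3.138, 0.084, 0.002]
wrist_force: [-0.6, 0.7, -0.9]
width: 0.47
```

```bash
python3 - <<'E'
from h import *
print(bot.read_state()['tool_pos']); p,_=shot('wrist','w11');s,_=shot('side','s11');c,_=shot('scene','sc11')
blobs('w11',.019)
cv2.imwrite('pics/c11.png',np.hstack([cv2.resize(p,(400,300)),np.vstack([cv2.resize(c[140:330,90:490],(400,190)),s[90:360,240:440][:,:,:].repeat(2,1)])[:300] if 0 else cv2.resize(s[90:390,200:440],(320,400))[:300,:]])[:,:,::-1])
E
```

```text
[ 0.52405172 -0.25712852  0.24060275]
w11 [303  65  39  38 921] [322.2  84. ] [ 0.6438 -0.2573]
w11 [372  75  38  37 826] [389.2  93.6] [ 0.6398 -0.3226]
w11 [292 156  38  38 850] [310.8 173.8] [ 0.5549 -0.2512]
w11 [356 167  36  37 766] [372.4 183.4] [ 0.5491 -0.3129]
```

View pics/c11.png

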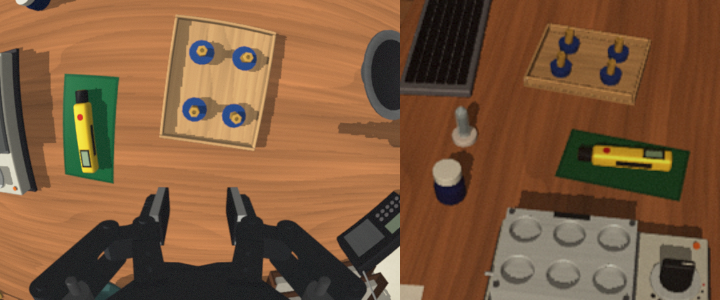

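```bash
python3 -c "
from workcell import bot
print(bot.finish_job())"
```

```text
the job is handed in; nothing more can be done
None
```

The job is done and handed in at about 41 s on the robot's clock, with the gripper open and clear of everything.

- **Knob:** I turned it back until it met the hard stop (-1.6 N m at the wrist). In the picture taken afterwards the pointer lay along the mould's x axis, within about 0.01 rad.
- **Thermometer reading:** With all four feet (0, 1, 2 and 4) still in the mould, I held the lens about 8 cm from the tape and about 66 mm above the desk. It aimed within about 2 mm of the tape's middle and stayed steady for 3 s without touching the mould. I then laid it back on the green pad, display up.
- **Feet:** All four stand in the tray with the brass up, their centres at least 6 cm apart. All six cavities are empty.

**Tray knocked:** The tray was knocked about 3 cm aside while I was fetching the third foot. I spotted this before setting that foot down, measured the tray again and corrected the last two placements. The two feet already in it stayed upright.

The last pictures show the tray, the thermometer and the empty mould as they should be. I never moved or touched the bystanders or the red look-alikes. I did not measure the knob angle again at the end, but nothing came near the knob after I turned it.

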